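Rock a seized clamp knob free and take the battery out

ROBOT

A 7-joint arm with a two-finger parallel gripper is mounted at the origin on a cart in front of the work surface, level with it; the furniture and walls round the work are solid. World frame = base frame: x ahead of the robot, y to its left, z up, the work surface at z = 0. Lengths are in m, angles in rad, forces in N, time in s.
With the tool pointing down it reaches from about 0.425 to 0.925 m from the base axis. Payload 6.8 kg.
Tool frame: the origin (TCP) lies between the finger pads; the fingertips stand env.tip_reach ahead of it and the grasp point (between the pads) lies 5 mm behind it (env.tip_reach is the distance from the TCP to the fingertips, in m); z points along the fingers, x is the direction in which the jaws open and shut, and the axes are right-handed (so a half turn about z gives the same grasp; the last joint's range is limited). The gripper opens to 88 mm and grips with 3 to 60 N. Pads are 20 mm wide; open, the fingers measure 115 mm over their backs; the gripper's body (75 mm by 178 mm) begins 61 mm behind the grasp point.
Start: joints at [1.058, 0.477, 0.022, 1.555, -0.011, 1.109, -0.083], TCP at [0.266, -0.62, 0.237] pointing down, gripper open.
Joint ranges: [-2.96, 2.96], [-0.34, 2.1], [-1.41, 1.46], [0.24, 2.44], [-1.37, 4.51], [0.17, 1.92], [-2.96, 2.96]. Speed limits (rad/s): [2.39, 2.39, 3.14, 3.14, 3.14, 3.14, 3.14].

INTERFACE

Orientations are given as a unit quaternion [w, x, y, z].
In Python, from workcell import env gives the robot as it stands.
- The arm moves only by the tool drive_tool, never from a script. Its argument "moves" is a list of rows, each a list of 3 entries, a list of its own where there are three numbers: the opening, from 0 (shut) to 1 (fully open), then the shift along the tool's x, y, z normalised to -1 to 1, where 1 is 25 cm, then the turn about the tool's z normalised to -1 to 1, where 1 is 0.5 rad. A call has 1 to 8 rows; each row is the pose to reach, as a shift and turn from the pose commanded when the call began, along the tool's axes at that moment; what a row does not reach only later rows make up. A row lasts 1/8 s, in which the tool goes at most 62.5 mm and 10.7 degrees, less where a joint would pass 70% of its speed; a pose out of reach is approached as far as the arm can. A call with a number of a shift or a turn outside -1 to 1 is refused whole. A call with a gripper value outside its range is refused whole. The fingers move at their own pace and stop on an object; "squeeze" is the grip in N (left out, the last holds). Time passes only in rows, so rows that repeat a pose let the fingers close. It gives the time, the measured TCP pose, the force and the opening at its end, in the units of the state.
- env.observe(): the state, without advancing time (a new reading comes with each control period).
- env.snapshot(name): name is "side" or "top"; returns (picture, depth): 480x640x3 uint8, red, green, blue; 480x640 float32, m along the optical axis (not along the pixel's ray), 0 where there is no reading.
- env.get_calibration(name): a dict with "K" (3x3 intrinsics, pixels), "eye" and "attitude" of the camera in the world. Camera axes: x right, y down, z forward; pixel columns grow to the right and rows downward; lengths in m; the calibration is good to about 2 mm. A picture is of the moment at which its call begins. get_calibration takes no time and is no camera call.
- env.job_done(): hands the job in, once; it reports no verdict.
The state is a dict: "time": time; "joint_positions": joint angles; "joint_velocities": joint speeds; "joint_torque": joint torques, N m; "eef_pos": TCP position; "eef_rot": TCP orientation; "contact_force": force on the tool from outside, world axes, zero at the start; "moment": the same for the moment, N m; "grip_width": finger opening in m.
Only numpy, scipy, OpenCV 4.12 (cv2) and the standard library are available. Lean on these libraries where they do the work, as an engineer would, in place of code of your own. Each camera call takes 0.05 s, during which the arm holds its last target.

TASK

The red wing knob of the blue battery cradle is seized. Rock it gently back and forth, never forcing it hard enough to shear its thin stem, until it breaks free, then turn it counter-clockwise until the steel tongue lies well clear of the battery, lift the black battery out and set it down flat inside the yellow tray without dropping it, without disturbing the screwdriver and the disk drive lying nearby.

Things in the scene. Friction and masses are not known exactly. Their poses are not given: they have to be found in the camera images.
- cradle: fixed blue cradle, base plate 215 x 86 x 12 mm; origin: centre of its underside; x runs from clamp to battery. A round clamp housing (radius 37, top at 30 mm) has its upright axis 75 mm from the origin towards -x. The battery lies along x, centre at x +31 mm, between cheeks (top at 22 mm, 2 mm play) near both its ends; the middle 88 mm of its long sides is open
- clamp_stem (a joint): stem and tongue angle (rad), 0: over the battery; + is counter-clockwise from above (opens). Drags 0.06 N m. Seized: stops hard after 0.03 to 0.5 rad either way, unknown, unlike on each side. Pressed half a second at the stop on one side, then the other, in turn, rust gives and the stops move outward; after two or more clockwise presses it turns free to 1.57. Tongue clear from 0.9; turn to 1.1
- clamp_knob (a joint): twist (rad) of the red knob against the thin stem, a torsion spring: twist = torque / (6 N m/rad), positive when the knob is turned counter-clockwise; about 0.01 while the stem drags along, more at a stop. 0.035 (0.2 N m) is a good press; beyond 0.065 (0.39 N m) either way the stem shears and the job is lost
- knob_grip (a point): point on the clamp axis at the height to grip the red wing knob, 63 mm above the table; the knob is an upright bar 46 mm long (the point's x axis, along the tongue), 14 mm thick, from 44 to 75 mm above the table; grip across the 14 mm
- battery: loose black battery pack, 130 mm long (its y axis), 46 mm wide (its x axis), 19 mm tall, 0.21 kg; origin at the centre of its underside, 12 mm above the table in the cradle; lift straight up at least 30 mm to clear the nest
- tray: fixed yellow open tray, 190 mm (its x axis) x 120 mm outside, walls 4 mm thick and 22 mm high, floor 4 mm thick; origin at the centre of its underside on the table
- screwdriver: loose thin screwdriver, 156 mm long, a bystander, origin under its centre
- hdd: loose silver disk drive 70 x 100 x 11 mm, a bystander, origin under its centre
- tongue_tip (a point): tip of the steel clamp tongue, 57 mm from the clamp axis; the tongue is 15 mm wide, from 34 to 41 mm above the table, and covers the battery's near 17 mm when shut

How it is judged:
On the way, in this order (a step that is already met when the one before it is completed fails the run):
1. the seized clamp is rocked free and its tongue is turned clear of the battery (value of joint clamp_stem above 1 rad), for 0.1 s.
2. the battery is lifted out of the cradle (height (world z) of battery above 0.035 m), for 0.1 s.
At the end, for the whole second after the job is handed in: The clamp stands open (stem beyond 0.95 rad) and the battery lies at rest flat (within 0.1 rad) on the tray's floor inside its walls (underside less than 8 mm above the tray's underside), its right side up (value of joint clamp_stem above 0.95 rad and x of battery in the frame of tray between -0.075 and 0.075 m and y of battery in the frame of tray between -0.045 and 0.045 m and z of battery in the frame of tray below 0.008 m and angle between battery's own z axis and vertical below 0.1 rad and linear speed of battery below 0.02 m/s); the robot touches nothing.
It fails at once if the stem is sheared: knob twisted more than 0.065 rad (0.39 N m) against it (value of joint clamp_knob above 0.065 rad or value of joint clamp_knob below -0.065 rad).
It fails at once if the battery is dropped (falls faster than 0.6 m/s, over 20 mm, with no finger on it) (linear speed of battery above 0.6 m/s and contact force between the fingers and battery below 0.5 N).
It fails at once if the screwdriver or the loose disk drive is moved more than 25 mm (distance of any of screwdriver, hdd from where it was at the start of the episode above 0.025 m).
It also fails if it takes over 72 s, if anything falls off the work surface, if the arm or the gripper's body presses on something with over 40 N, if the wrist force passes 120 N, or if a joint passes its speed limit or range.

## Working session

There is one attempt and no reset: what is moved stays moved. The work goes in short steps, Python scripts to look and compute and a tool call to move; the robot and the scene stay as the last step left them, time stands still between calls to the robot, and variables do not carry over. Pictures are saved under pics/ and viewed, and the job is handed in when it is done.

Besides the shell and the picture viewer there is one more tool, called after "Emit:" as name(argument=value, ...), one argument or row to a line, values as JSON. drive_tool: Moves the arm, as the interface text tells. Scaled input: -1 to 1 covers 25 cm each way for a shift and 0.5 rad each way for a turn. Its arguments: {"type":"object","properties":{"moves":{"type":"array","items":{"type":"array"}},"squeeze":{"type":"number"}},"required":["moves"]}

```bash
ls; mkdir -p pics; python3 - <<'E'
from workcell import env
import cv2,numpy as np
print(env.observe(), env.tip_reach)
for n in ("side","top"):
    p,d=env.snapshot(n); cv2.imwrite(f"pics/{n}0.png",p[:,:,::-1]); np.savez(f"{n}0.npz",p=p,d=d)
    print(n,env.get_calibration(n))
E
```

```text
pics
{'time': 0.0, 'joint_positions': array([ 1.05791394,  0.47778449,  0.02231389,  1.55639987, -0.01152005,
        1.1093235 , -0.08309533]), 'joint_velocities': array([ 0.00072514, -0.00032128,  0.00064417,  0.00033161,  0.00141368,
        0.00059111,  0.00050054]), 'joint_torque': array([-9.38776211e-04, -5.82858753e+01,  1.53430112e+00, -2.72613752e+01,
       -5.43452008e-02,  1.68717251e-02,  1.38825490e-04]), 'eef_pos': array([ 0.26561443, -0.61992998,  0.23571346]), 'eef_rot': array([-4.48640853e-04,  8.34821882e-01, -5.50519416e-01, -7.73195181e-04]), 'contact_force': array([-0.51479217, -0.47443297, -0.57425495]), 'moment': array([0.04348136, 0.00069971, 0.01534792]), 'grip_width': 0.08776902099346642} 0.014
side {'K': array([[439.68244266,   0.        , 322.54551312],
       [  0.        , 439.68244266, 233.9433516 ],
       [  0.        ,   0.        ,   1.        ]]), 'eye': array([ 0.2822124 , -0.3912379 ,  0.59480423]), 'attitude': array([-0.44221388,  0.88208706, -0.14452963,  0.07403026])}
top {'K': array([[472.60684047,   0.        , 319.43635697],
       [  0.        , 472.60684047, 245.43281257],
       [  0.        ,   0.        ,   1.        ]]), 'eye': array([0.3236725 , 0.27868526, 0.89505455]), 'attitude': array([ 0.07433425, -0.61841109,  0.77735536, -0.08809534])}
```

View pics/side0.png

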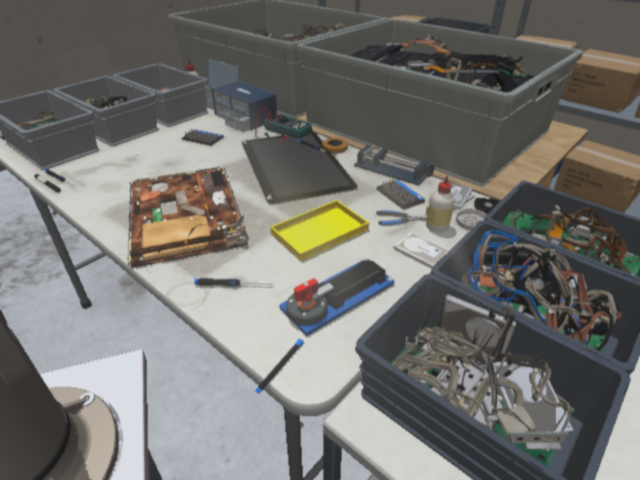

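View pics/top0.png

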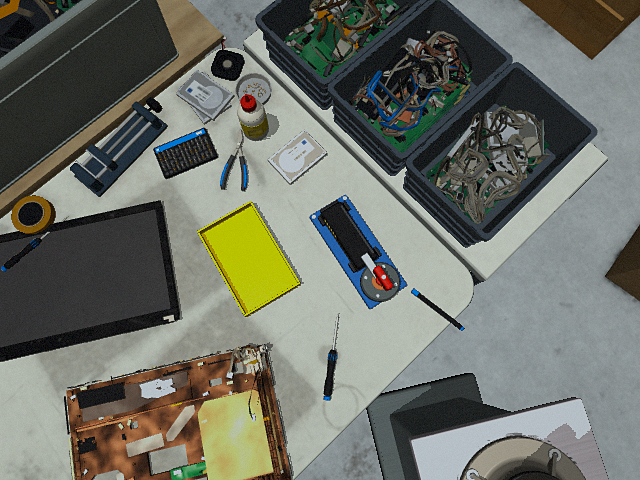

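Side view: cradle near (337,295), knob (305,290), tray (320,230), drive (421,246), screwdriver (235,283). Top view: cradle (358,250), knob (383,277), tray (250,258), drive (297,157), screwdriver (332,360). Next I'll measure them.

```bash
cat > h.py <<'E'
import numpy as np,cv2
from scipy.spatial.transform import Rotation as R
from workcell import env
def cal(n):
    c=env.get_calibration(n); q=c["attitude"]; return c["K"],c["eye"],R.from_quat(np.r_[q[1:],q[0]]).as_matrix()
def ray(n,uv,z):
    K,e,M=cal(n); uv=np.atleast_2d(uv).astype(float)
    d=np.c_[uv,np.ones(len(uv))]@np.linalg.inv(K).T@M.T
    return e+d*((z-e[2])/d[:,2])[:,None]
def cloud(n,d):
    K,e,M=cal(n); v,u=np.indices(d.shape)
    p=np.stack([(u-K[0,2])/K[0,0]*d,(v-K[1,2])/K[1,1]*d,d],-1)
    return p@M.T+e
def proj(n,p):
    K,e,M=cal(n); c=(np.atleast_2d(p)-e)@M; c=c@K.T; return c[:,:2]/c[:,2:]
def rect(pts):
    r=cv2.minAreaRect((pts[:,:2]*1000).astype(np.float32)); b=cv2.boxPoints(r); 
    e1=b[1]-b[0]; e2=b[2]-b[1]; l=e1 if np.linalg.norm(e1)>np.linalg.norm(e2) else e2
    return np.round(r[0],1),np.round(sorted(r[1]),1),round(float(np.arctan2(l[1],l[0])),4)
E
cat > m.py <<'E'
from h import *
for n in ("top","side"):
    f=np.load(n+"0.npz"); p,d=f["p"],f["d"]; P=cloud(n,d)
    hsv=cv2.cvtColor(p,cv2.COLOR_RGB2HSV); H,S,V=cv2.split(hsv)
    roi=np.zeros(H.shape,bool)
    if n=="top": roi[190:312,195:412]=1
    else: roi[195:335,265:400]=1
    print(n,"table z",np.median(P[300:312,300:320,2]) if n=="top" else np.median(P[270:280,300:310,2]))
    for nm,m,zr in [("tray",(abs(H.astype(int)-29)<6)&(S>150),None),("blue",(abs(H.astype(int)-108)<10)&(S>130),None),
                 ("red",((H<6)|(H>174))&(S>160)&(V>100),None),("black",(V<75)&(P[...,2]>.022)&(P[...,2]<.04),None)]:
        m=m&roi; 
        cs,_=cv2.findContours(m.astype(np.uint8),cv2.RETR_EXTERNAL,cv2.CHAIN_APPROX_NONE)
        c=max(cs,key=cv2.contourArea) if nm!="blue" else np.concatenate(cs)
        q=P[m]; q=q[(d[m]>0)]
        print(nm,m.sum(),"z pct",np.percentile(q[:,2],[2,50,90,98]).round(4))
        for z in {"tray":(0.022,),"blue":(.012,.022),"red":(.075,.06),"black":(.031,)}[nm]:
            print("  ray z",z,rect(ray(n,c[:,0,:],z)))
        zt={"tray":.017,"blue":.008,"red":.068,"black":.026}[nm]
        q=q[q[:,2]>zt]; 
        if len(q)>5: print("  cloud",len(q),rect(q),(q[:,:2].mean(0)*1000).round(1))
E
python3 m.py
```

```text
top table z 0.00031658958519853453
tray 6049 z pct [0.0012 0.0045 0.0151 0.0232]
  ray z 0.022 (array([533.9, 375.4]), array([118.7, 191.9]), 0.3171)
  cloud 586 (array([534.5, 318.4]), array([211.4, 290.9]), 1.5138) [534.2 371.5]
blue 1685 z pct [0.0084 0.0122 0.0145 0.0265]
  ray z 0.012 (array([500.7, 159.6]), array([195.1, 223.6]), -0.179)
  ray z 0.022 (array([498.7, 160.9]), array([192.8, 221.1]), -0.179)
  cloud 1655 (array([503. , 169.7]), array([ 85.5, 213.7]), 0.3368) [505.8 175.3]
red 185 z pct [0.0528 0.0746 0.0764 0.0775]
  ray z 0.075 (array([432.4, 144.9]), array([12.9, 44.4]), 0.3358)
  ray z 0.06 (array([434.4, 142.5]), array([13.1, 45.2]), 0.3358)
  cloud 166 (array([432.7, 144.6]), array([13.2, 44.9]), 0.3293) [432.1 145. ]
black 1882 z pct [0.0226 0.0304 0.0326 0.0338]
  ray z 0.031 (array([535.2, 178.6]), array([ 53.2, 135.2]), 0.349)
  cloud 1705 (array([499.7, 163.2]), array([ 71.8, 211.2]), 0.2743) [520.5 176.2]
side table z 0.000691843361373623
tray 2378 z pct [0.0025 0.0051 0.0197 0.0227]
  ray z 0.022 (array([536.5, 361.7]), array([132.9, 188.7]), 0.3176)
  cloud 331 (array([535.1, 371.7]), array([119.3, 190.1]), 0.319) [535.9 347. ]
blue 542 z pct [0.0095 0.0124 0.0138 0.0146]
  ray z 0.012 (array([564.6, 202.9]), array([122.4, 365.4]), 0.5591)
  ray z 0.022 (array([559.8, 192.7]), array([120.3, 359.2]), 0.5591)
  cloud 539 (array([565.9, 204.5]), array([122. , 368.4]), 0.5526) [513.6 137.2]
red 78 z pct [0.0713 0.0749 0.0765 0.0771]
  ray z 0.075 (array([421.4, 135.2]), array([10.1, 19.1]), 0.3159)
  ray z 0.06 (array([425.5, 150.4]), array([10.4, 19.6]), 0.3159)
  cloud 78 (array([432.2, 138.8]), array([ 9.7, 40.5]), 0.2514) [430.1 138.3]
black 582 z pct [0.0223 0.0303 0.0322 0.033 ]
  ray z 0.031 (array([533.5, 165.5]), array([ 56.4, 133. ]), 0.3994)
  cloud 436 (array([508. , 161.4]), array([ 44.4, 183.5]), 0.407) [557.8 179.6]
```

```bash
python3 - <<'E'
from h import *
print(proj("top",[.266,-.62,.23]),proj("side",[.266,-.62,.23]))
f=[(n,np.load(n+"0.npz")["d"]) for n in("top","side")]
G={}
for n,d in f:
    P=cloud(n,d)[d>0]
    for x,y,z in P[::1]:
        k=(int(np.floor(x*10)),int(np.floor(y*10))); G[k]=max(G.get(k,-9),z)
print("rows x from 0.9 down; cols y .7 ..-.9 ")
ys=range(7,-10,-1); print("     "+" ".join(f"{y*10:4d}" for y in ys))
for x in range(10,-1,-1): print(f"{x*10:4d}",[ "%4d"%(G[(x,y)]*1000) if (x,y) in G else "   ." for y in ys])
# hdd, screwdriver
n="top";z=np.load("top0.npz");p,d=z["p"],z["d"];P=cloud(n,d)
print("hdd",P[157,297],"sd",P[375,330],P[330,337])
E
```

```text
[[944.8655862  252.12862459]] [[ 942.70637173 4865.41370806]]
rows x from 0.9 down; cols y .7 ..-.9 
       70   60   50   40   30   20   10    0  -10  -20  -30  -40  -50  -60  -70  -80  -90
 100 [' 238', ' 267', ' 289', ' 252', '   9', ' 118', ' 124', ' 120', '  76', '   .', '   .', '   .', '   .', '   .', '   .', '   .', '-748']
  90 [' 240', ' 266', ' 253', ' 252', '  25', ' 121', ' 140', ' 129', ' 122', ' 120', '   .', '   .', '   .', '   .', '   .', '   .', '-751']
  80 [' 253', ' 262', ' 252', '  53', ' 134', ' 121', ' 126', ' 162', ' 149', ' 121', '   2', '   .', '   .', '   .', '   .', '   .', '-749']
  70 [' 252', '  53', '  52', '  25', ' 135', ' 115', ' 128', ' 161', ' 158', ' 122', ' 121', '   .', '   .', '   .', '   .', '-752', '-744']
  60 ['  23', '  14', '  14', '  24', '  26', '  26', ' 121', ' 130', ' 155', ' 139', ' 122', '   1', '   .', '   .', '-750', '-746', '-747']
  50 ['  13', '  14', '  14', '  25', '  26', '  35', '  35', ' 128', ' 134', ' 139', ' 122', '   3', '-751', '-748', '-747', '-748', '-747']
  40 ['  14', '  15', '  16', '  25', '  26', '  25', '  82', '  15', ' 122', ' 121', '   2', '-744', '-745', '-746', '-747', '-607', '-619']
  30 ['  14', '  15', '  14', '  56', '  39', '  17', '  32', '  11', '   5', '-750', '-747', '-742', '-748', '-748', '-747', '-566', '-690']
  20 ['  12', '  12', '  14', '  52', '  38', '  17', '   4', '   3', '-746', '-747', '-747', '-747', '-747', '-748', '-747', '-676', '-687']
  10 ['  11', '  13', '  14', '  31', '  33', '   3', '   5', '  18', '  17', '   5', '-748', '-748', '-748', '-747', '-747', '-748', '-755']
   0 ['   4', '   3', '   4', '   3', '-748', '-748', '  15', ' 268', ' 285', '  16', '-747', '-744', '-747', '-746', '-748', '-749', '   .']
hdd [0.7151085  0.24087836 0.01252839] sd [0.28930424 0.27308189 0.01513356] [0.36458563 0.24178217 0.00237875]
```

```bash
python3 - <<'E'
from h import *
a=.336;c,s=np.cos(a),np.sin(a)
for n in("top","side"):
    d=np.load(n+"0.npz")["d"];P=cloud(n,d)[d>0]
    P=P[(P[:,2]>.06)&(P[:,2]<.3)]
    q=P[:,:2]-[.503,.1697]; x=q@[c,s]; y=q@[-s,c]
    for lo in np.arange(-.16,.18,.02):
        m=(x>lo)&(x<lo+.02)&(y<-.03)&(y>-.3)
        if m.any(): print(n,round(lo,2),"max y",y[m].max().round(3),"z there",P[m][y[m].argmax(),2].round(3))
E
```

```text
top -0.14 max y -0.18 z there 0.111
top -0.12 max y -0.167 z there 0.114
top -0.1 max y -0.164 z there 0.112
top -0.08 max y -0.16 z there 0.111
top -0.06 max y -0.156 z there 0.113
top -0.04 max y -0.153 z there 0.118
top -0.02 max y -0.149 z there 0.109
top -0.0 max y -0.145 z there 0.11
top 0.02 max y -0.14 z there 0.118
top 0.04 max y -0.136 z there 0.112
top 0.06 max y -0.137 z there 0.116
top 0.08 max y -0.13 z there 0.11
top 0.1 max y -0.126 z there 0.117
top 0.12 max y -0.122 z there 0.108
top 0.14 max y -0.118 z there 0.114
top 0.16 max y -0.115 z there 0.11
side -0.14 max y -0.182 z there 0.114
side -0.12 max y -0.171 z there 0.117
side -0.1 max y -0.167 z there 0.117
side -0.08 max y -0.163 z there 0.118
side -0.06 max y -0.16 z there 0.119
side -0.04 max y -0.155 z there 0.117
side -0.02 max y -0.153 z there 0.118
side -0.0 max y -0.147 z there 0.117
side 0.02 max y -0.143 z there 0.117
side 0.04 max y -0.141 z there 0.119
side 0.06 max y -0.139 z there 0.117
side 0.08 max y -0.132 z there 0.118
side 0.1 max y -0.128 z there 0.117
side 0.12 max y -0.126 z there 0.118
side 0.14 max y -0.122 z there 0.119
side 0.16 max y -0.117 z there 0.117
```

```bash
cat >> h.py <<'E'
def yaw(M): return float(np.arctan2(M[1,0],M[0,0]))
def go(x,y,z,yw=None,ref=None):
    o=env.observe(); q=o["eef_rot"]; M=R.from_quat(np.r_[q[1:],q[0]]).as_matrix()
    s=M.T@(np.array([x,y,z])-o["eef_pos"])/.25
    t=None if yw is None else -(yw-yaw(M))/.5
    print("t",round(o["time"],2),"pos",o["eef_pos"].round(4),"yaw",round(yaw(M),4),"tilt",M[2].round(3),"-> shift",s.round(4),"turn",t)
E
python3 -c "
from h import *
go(.36,-.42,.25,-1.236);go(.5,-.25,.25,-1.236);go(.5,0,.25)"
```

```text
t 0.1 pos [ 0.2656 -0.62    0.2358] yaw -1.1661 tilt [-0.002  0.    -1.   ] -> shift [-0.5868 -0.6621 -0.0559] turn 0.13989510093366953
t 0.1 pos [ 0.2656 -0.62    0.2358] yaw -1.1661 tilt [-0.002  0.    -1.   ] -> shift [-0.9913 -1.4446 -0.0553] turn 0.13989510093366953
t 0.1 pos [ 0.2656 -0.62    0.2358] yaw -1.1661 tilt [-0.002  0.    -1.   ] -> shift [-1.9105 -1.8384 -0.0539] turn None
```

Emit:
drive_tool(
  moves=[
    [1,[-0.3,-0.35,-0.06],0.14],
    [1,[-0.5,-0.6,-0.06],0.14],
    [1,[-0.7,-0.8,-0.06],0.14],
    [1,[-0.8,-1,-0.06],0.14],
    [1,[-0.9,-1,-0.06],0.14],
    [1,[-1,-1,-0.06],0.14],
    [1,[-1,-1,-0.06],0.14],
  ],
  squeeze=30,
)

```text
time: 0.98
eef_pos: [0.3975, -0.2885, 0.2515]
eef_rot: [-0.0, 0.817, -0.577, -0.001]
contact_force: [-0.2, -0.4, -0.6]
grip_width: 0.0876
```

```bash
python3 -c "
from h import *
go(.5,-.0,.25,-1.236);go(.432,.1448,.2,-1.236)"
```

```text
t 0.97 pos [ 0.3975 -0.2885  0.2515] yaw -1.23 tilt [-0.001  0.    -1.   ] -> shift [-0.9505 -0.7721  0.007 ] turn 0.012090445322471055
t 0.97 pos [ 0.3975 -0.2885  0.2515] yaw -1.23 tilt [-0.001  0.    -1.   ] -> shift [-1.5871 -0.7094  0.2078] turn 0.012090445322471055
```

Emit:
drive_tool(
  moves=[
    [1,[-0.24,-0.2,0],0.01],
    [1,[-0.5,-0.4,0],0.01],
    [1,[-0.75,-0.6,0],0.01],
    [1,[-0.95,-0.75,0],0.01],
    [1,[-1,-0.75,0],0.01],
    [1,[-1,-0.75,0],0.01],
    [1,[-1,-0.75,0],0.01],
    [1,[-1,-0.75,0],0.01],
  ],
)

```text
time: 1.98
eef_pos: [0.492, 0.0033, 0.2514]
eef_rot: [0.0, 0.813, -0.583, -0.0]
contact_force: [0.7, -0.1, 0.2]
grip_width: 0.0876
```

```bash
python3 -c "
from h import *
go(.432,.1448,.15,-1.236)"
```

```text
t 1.98 pos [0.492  0.0033 0.2514] yaw -1.2444 tilt [ 0.     0.001 -1.   ] -> shift [-0.6133  0.0457  0.4054] turn -0.016846778000195517
```

Emit:
drive_tool(
  moves=[
    [1,[-0.25,0.015,0.1],-0.02],
    [1,[-0.45,0.03,0.2],-0.02],
    [1,[-0.61,0.045,0.3],-0.02],
    [1,[-0.61,0.045,0.4],-0.02],
    [1,[-0.61,0.045,0.4],-0.02],
    [1,[-0.61,0.045,0.4],-0.02],
  ],
)

```text
time: 2.72
eef_pos: [0.433, 0.1451, 0.1524]
eef_rot: [-0.0, 0.816, -0.578, 0.0]
contact_force: [-0.4, -0.3, 0.7]
grip_width: 0.088
```

```bash
python3 -c "
from h import *
go(.4325,.1448,.058,-1.236)
print(env.observe()['joint_positions'].round(3),env.observe()['moment'])
for n in ('side','top'):
  p,d=env.snapshot(n); cv2.imwrite(f'pics/{n}1.png',p[:,:,::-1])
"
```

```text
t 2.73 pos [0.433  0.1451 0.1524] yaw -1.2336 tilt [ 0.    -0.001 -1.   ] -> shift [2.000e-04 2.600e-03 3.775e-01] turn 0.0047708449413983445
[-0.054  0.266 -0.464  2.118  0.167  0.791 -1.855] [-0.00888502  0.00106489  0.02223716]
```

View pics/side1.png

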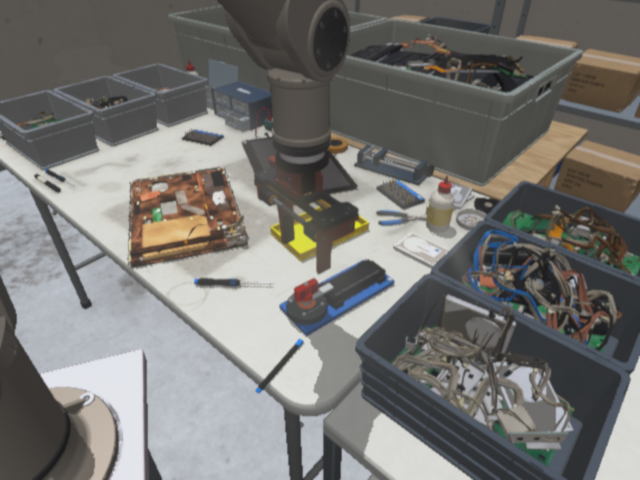

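The gripper straddles the knob (fingers around (300,250)), jaws across the bar. Descending next.

Emit:
drive_tool(
  moves=[
    [1,[0,0.003,0.12],0.005],
    [1,[0,0.003,0.24],0.005],
    [1,[0,0.003,0.33],0.005],
    [1,[0,0.003,0.378],0.005],
    [1,[0,0.003,0.378],0.005],
    [1,[0,0.003,0.378],0.005],
  ],
)

```text
time: 3.58
eef_pos: [0.4322, 0.1461, 0.058]
eef_rot: [-0.001, 0.816, -0.579, 0.001]
contact_force: [0.0, -0.4, 0.5]
grip_width: 0.0878
```

```bash
python3 -c "
from h import *
go(.4325,.1448,.058,-1.236)
print(env.observe()['joint_positions'].round(3),env.observe()['moment'])
for n in ('side','top'):
  p,d=env.snapshot(n); cv2.imwrite(f'pics/{n}2.png',cv2.resize(p[220:340,220:440] if n=='side' else p[200:320,270:490],None,fx=3,fy=3)[:,:,::-1])
"
```

```text
t 3.58 pos [0.4322 0.1461 0.058 ] yaw -1.2338 tilt [ 0.    -0.002 -1.   ] -> shift [0.0053 0.0005 0.0001] turn 0.004411830813563888
[-0.126  0.427 -0.4    2.185  0.3    0.578 -1.98 ] [0.00612502 0.03964122 0.01470436]
```

View pics/side2.png

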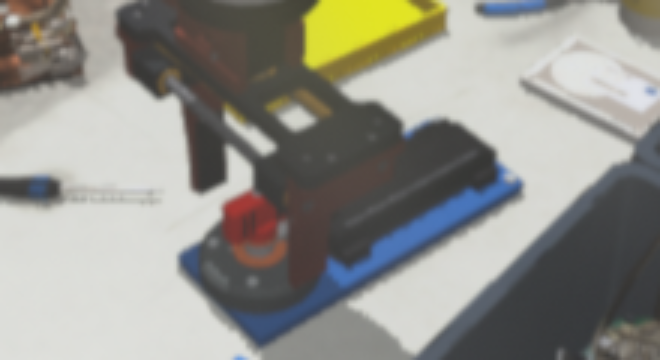

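Fingers straddle the red knob. I'll close, correcting about 1 mm.

Emit:
drive_tool(
  moves=[
    [0.5,[0.005,0,0],0.004],
    [0.3,[0.005,0,0],0.004],
    [0.1,[0.005,0,0],0.004],
    [0.1,[0.005,0,0],0.004],
    [0.1,[0.005,0,0],0.004],
  ],
  squeeze=20,
)

```text
time: 4.3
eef_pos: [0.4318, 0.1448, 0.0571]
eef_rot: [0.0, 0.815, -0.579, -0.0]
contact_force: [-1.0, -0.3, 0.0]
grip_width: 0.0414
```

```bash
cat > o.py <<'E'
from h import *
o=env.observe();q=o["eef_rot"];M=R.from_quat(np.r_[q[1:],q[0]]).as_matrix()
print("t",round(o["time"],2),"yaw",round(yaw(M),4),"pos",o["eef_pos"].round(4),"F",o["contact_force"].round(2),"M",o["moment"].round(3),"w",round(o["grip_width"],4),"tau7",o["joint_torque"][6].round(3),"v",abs(o["joint_velocities"]).max().round(3))
E
python3 o.py
```

```text
t 4.3 yaw -1.2355 pos [0.4318 0.1448 0.0571] F [-1.02 -0.32  0.05] M [-0.015  0.043  0.034] w 0.0414 tau7 0.0 v 0.002
```

Emit:
drive_tool(
  moves=[
    [0.1,[0,0,0],0],
    [0.1,[0,0,0],0],
    [0.1,[0,0,0],0],
    [0.1,[0,0,0],0],
    [0.1,[0,0,0],0],
  ],
)

```text
time: 4.92
eef_pos: [0.432, 0.1441, 0.0571]
eef_rot: [0.0, 0.815, -0.579, 0.0]
contact_force: [2.4, -5.0, 1.0]
grip_width: 0.0211
```

```bash
python3 o.py
```

```text
t 4.92 yaw -1.236 pos [0.432  0.1441 0.0571] F [ 2.36 -5.03  0.97] M [-0.981 -0.421 -0.033] w 0.0211 tau7 -0.003 v 0.004
```

Emit:
drive_tool(
  moves=[
    [0.2,[0.006,0,0],0],
    [0.2,[0.012,0,0],0],
    [0.2,[0.012,0,0],0],
  ],
)

```text
time: 5.3
eef_pos: [0.4321, 0.1439, 0.0572]
eef_rot: [-0.001, 0.816, -0.578, -0.001]
contact_force: [-1.6, 4.8, -0.0]
grip_width: 0.0215
```

```bash
python3 o.py
```

```text
t 5.3 yaw -1.2336 pos [0.4321 0.1439 0.0572] F [-1.6   4.77 -0.  ] M [0.983 0.563 0.01 ] w 0.0215 tau7 0.011 v 0.003
```

```bash
python3 -c "
from h import *
for n in ('side','top'):
  p,d=env.snapshot(n); cv2.imwrite(f'pics/{n}3.png',cv2.resize(p[240:340,260:380] if n=='side' else p[220:320,320:440],None,fx=5,fy=5,interpolation=cv2.INTER_CUBIC)[:,:,::-1])
"
```

```text
(no output)
```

View pics/side3.png

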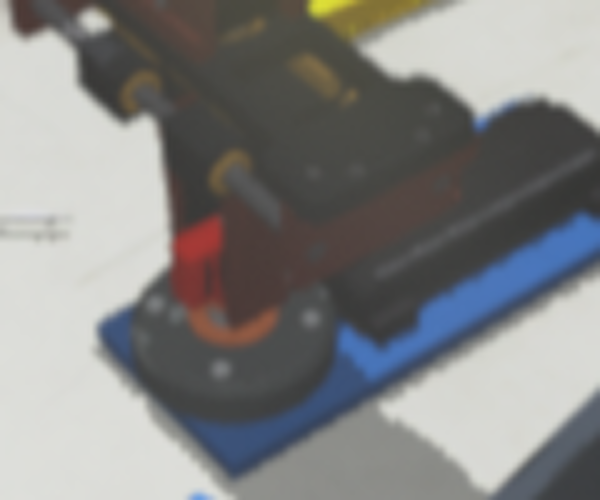

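View pics/top3.png

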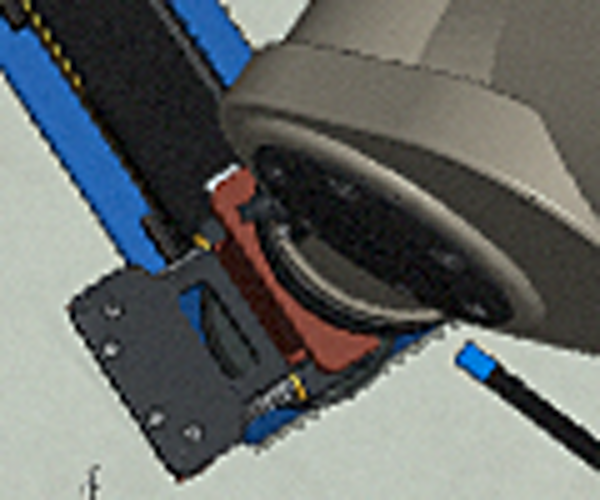

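Both fingers look seated on the knob (side-crop red at (200,265)), but the opening reads 21 mm rather than 14. I'll relieve the side load and close fully.

Emit:
drive_tool(
  moves=[
    [0,[-0.006,0,0],0],
    [0,[-0.006,0,0],0],
    [0,[-0.006,0,0],0],
    [0,[-0.006,0,0],0],
  ],
  squeeze=35,
)

```text
time: 5.9
eef_pos: [0.4321, 0.1439, 0.0572]
eef_rot: [-0.0, 0.815, -0.579, -0.0]
contact_force: [-2.7, 4.8, -0.1]
grip_width: 0.021
```

```bash
python3 o.py
```

```text
t 5.9 yaw -1.2351 pos [0.4321 0.1439 0.0572] F [-2.66  4.77 -0.13] M [ 1.087  0.672 -0.032] w 0.021 tau7 -0.012 v 0.002
```

Emit:
drive_tool(
  moves=[
    [0,[-0.008,0,0],0],
    [0,[-0.008,0,0],0],
  ],
)

```text
time: 6.15
eef_pos: [0.432, 0.1441, 0.0571]
eef_rot: [0.001, 0.815, -0.58, 0.0]
contact_force: [0.9, -2.1, 0.4]
grip_width: 0.0206
```

```bash
python3 o.py
```

```text
t 6.15 yaw -1.2365 pos [0.432  0.1441 0.0571] F [ 0.88 -2.07  0.42] M [-0.455 -0.138 -0.029] w 0.0206 tau7 -0.037 v 0.004
```

Emit:
drive_tool(
  moves=[
    [0,[0.002,0,0],-0.02],
    [0,[0.002,0,0],-0.04],
    [0,[0.002,0,0],-0.04],
  ],
)

```text
time: 6.52
eef_pos: [0.432, 0.1441, 0.0572]
eef_rot: [0.0, 0.821, -0.571, 0.0]
contact_force: [1.6, -3.7, 0.2]
grip_width: 0.0208
```

```bash
python3 o.py
```

```text
t 6.53 yaw -1.2161 pos [0.432  0.1441 0.0572] F [ 1.55 -3.68  0.24] M [-0.805 -0.293 -0.07 ] w 0.0208 tau7 0.123 v 0.003
```

Emit:
drive_tool(
  moves=[
    [0,[0,0,0],-0.02],
    [0,[0,0,0],-0.04],
    [0,[0,0,0],-0.04],
  ],
)

```text
time: 6.9
eef_pos: [0.432, 0.144, 0.0571]
eef_rot: [0.0, 0.827, -0.563, 0.0]
contact_force: [1.0, -4.7, 0.2]
grip_width: 0.0207
```

```bash
python3 o.py
```

```text
t 6.9 yaw -1.1958 pos [0.432  0.144  0.0571] F [ 1.04 -4.67  0.2 ] M [-1.1   -0.436 -0.098] w 0.0207 tau7 0.14 v 0.002
```

Emit:
drive_tool(
  moves=[
    [0,[0,0,0],-0.03],
    [0,[0,0,0],-0.06],
    [0,[0,0,0],-0.06],
  ],
)

```text
time: 7.28
eef_pos: [0.432, 0.144, 0.0571]
eef_rot: [0.0, 0.835, -0.55, 0.0]
contact_force: [2.1, -4.7, 0.2]
grip_width: 0.0207
```

```bash
python3 o.py
```

```text
t 7.28 yaw -1.1657 pos [0.432  0.144  0.0571] F [ 2.12 -4.69  0.21] M [-1.114 -0.435 -0.115] w 0.0207 tau7 0.144 v 0.004
```

Emit:
drive_tool(
  moves=[
    [0,[0.003,0,0],-0.03],
    [0,[0.003,0,0],-0.06],
    [0,[0.003,0,0],-0.06],
  ],
)

```text
time: 7.65
eef_pos: [0.4321, 0.144, 0.0572]
eef_rot: [0.0, 0.843, -0.538, 0.0]
contact_force: [1.4, -4.0, 1.4]
grip_width: 0.0207
```

```bash
python3 o.py
```

```text
t 7.65 yaw -1.1352 pos [0.4321 0.144  0.0572] F [ 1.4  -4.01  1.39] M [-0.877 -0.216 -0.094] w 0.0207 tau7 0.162 v 0.008
```

Emit:
drive_tool(
  moves=[
    [0,[0.004,0,0],-0.03],
    [0,[0.004,0,0],-0.06],
    [0,[0.004,0,0],-0.06],
  ],
)

```text
time: 8.02
eef_pos: [0.4322, 0.1438, 0.0571]
eef_rot: [-0.0, 0.851, -0.525, -0.0]
contact_force: [-1.8, 0.7, 1.5]
grip_width: 0.0208
```

```bash
python3 o.py
```

```text
t 8.03 yaw -1.1045 pos [0.4322 0.1438 0.0571] F [-1.79  0.69  1.51] M [ 0.102  0.494 -0.105] w 0.0208 tau7 0.169 v 0.007
```

Emit:
drive_tool(
  moves=[
    [0,[0,0,0],-0.03],
    [0,[0,0,0],-0.06],
    [0,[0,0,0],-0.06],
  ],
)

```text
time: 8.4
eef_pos: [0.4322, 0.1437, 0.0571]
eef_rot: [-0.0, 0.859, -0.512, -0.0]
contact_force: [-4.0, 3.3, 0.6]
grip_width: 0.0213
```

```bash
python3 o.py
```

```text
t 8.4 yaw -1.0748 pos [0.4322 0.1437 0.0571] F [-4.02  3.28  0.62] M [ 0.716  0.82  -0.169] w 0.0213 tau7 0.232 v 0.008
```

Emit:
drive_tool(
  moves=[
    [0,[-0.004,0,0],-0.01],
    [0,[-0.004,0,0],-0.02],
    [0,[-0.004,0,0],-0.02],
  ],
)

```text
time: 8.78
eef_pos: [0.4322, 0.1438, 0.0571]
eef_rot: [0.0, 0.861, -0.508, 0.0]
contact_force: [-2.1, 1.8, 0.4]
grip_width: 0.0206
```

```bash
python3 o.py
```

```text
t 8.78 yaw -1.0658 pos [0.4322 0.1438 0.0571] F [-2.08  1.77  0.41] M [ 0.122  0.332 -0.153] w 0.0206 tau7 0.209 v 0.002
```

Emit:
drive_tool(
  moves=[
    [0,[0,0,0],-0.01],
    [0,[0,0,0],-0.02],
    [0,[0,0,0],-0.02],
  ],
)

```text
time: 9.15
eef_pos: [0.4322, 0.1438, 0.0572]
eef_rot: [0.0, 0.864, -0.504, 0.0]
contact_force: [-2.1, -0.5, -0.6]
grip_width: 0.0211
```

```bash
python3 o.py
```

```text
t 9.15 yaw -1.0557 pos [0.4322 0.1438 0.0572] F [-2.09 -0.48 -0.6 ] M [-0.14   0.24  -0.216] w 0.0211 tau7 0.243 v 0.001
```

Emit:
drive_tool(
  moves=[
    [0,[0,0,0],-0.01],
    [0,[0,0,0],-0.012],
    [0,[0,0,0],-0.012],
    [0,[0,0,0],-0.012],
    [0,[0,0,0],-0.012],
    [0,[0,0,0],-0.012],
  ],
)

```text
time: 9.9
eef_pos: [0.4322, 0.1438, 0.0572]
eef_rot: [0.0, 0.865, -0.501, 0.0]
contact_force: [0.1, -1.7, 0.9]
grip_width: 0.0208
```

```bash
python3 o.py
```

```text
t 9.9 yaw -1.0498 pos [0.4322 0.1438 0.0572] F [ 0.06 -1.67  0.88] M [-0.501 -0.001 -0.233] w 0.0208 tau7 0.234 v 0.002
```

Emit:
drive_tool(
  moves=[
    [0,[0,0,0],-0.012],
    [0,[0,0,0],-0.012],
    [0,[0,0,0],-0.012],
    [0,[0,0,0],-0.012],
    [0,[0,0,0],-0.012],
    [0,[0,0,0],-0.012],
  ],
)

```text
time: 10.65
eef_pos: [0.4321, 0.1438, 0.0572]
eef_rot: [0.0, 0.867, -0.498, 0.0]
contact_force: [0.8, -3.9, 0.8]
grip_width: 0.021
```

```bash
python3 o.py
```

```text
t 10.65 yaw -1.0437 pos [0.4321 0.1438 0.0572] F [ 0.85 -3.89  0.79] M [-0.799 -0.236 -0.228] w 0.021 tau7 0.254 v 0.003
```

Emit:
drive_tool(
  moves=[
    [0,[0.004,0,0],0.08],
    [0,[0.004,0,0],0.18],
    [0,[0.004,0,0],0.28],
    [0,[0.004,0,0],0.38],
    [0,[0.004,0,0],0.38],
  ],
)

```text
time: 11.28
eef_pos: [0.4321, 0.144, 0.0572]
eef_rot: [-0.0, 0.816, -0.578, -0.0]
contact_force: [-2.1, -0.4, 0.5]
grip_width: 0.0208
```

```bash
python3 o.py
```

```text
t 11.28 yaw -1.2325 pos [0.4321 0.144  0.0572] F [-2.09 -0.41  0.54] M [0.118 0.478 0.066] w 0.0208 tau7 -0.29 v 0.022
```

Emit:
drive_tool(
  moves=[
    [0,[0,0,0],0.03],
    [0,[0,0,0],0.05],
    [0,[0,0,0],0.05],
  ],
)

```text
time: 11.65
eef_pos: [0.4321, 0.144, 0.0571]
eef_rot: [-0.0, 0.809, -0.588, -0.0]
contact_force: [-3.8, 4.4, 2.1]
grip_width: 0.0205
```

```bash
python3 o.py
```

```text
t 11.65 yaw -1.2577 pos [0.4321 0.144  0.0571] F [-3.83  4.39  2.09] M [0.874 0.941 0.15 ] w 0.0205 tau7 -0.152 v 0.004
```

Emit:
drive_tool(
  moves=[
    [0,[-0.005,0,0],0.02],
    [0,[-0.005,0,0],0.02],
    [0,[-0.005,0,0],0.02],
  ],
)

```text
time: 12.02
eef_pos: [0.4321, 0.144, 0.0571]
eef_rot: [0.0, 0.805, -0.593, 0.0]
contact_force: [-2.6, -0.4, 2.5]
grip_width: 0.0212
```

```bash
python3 o.py
```

```text
t 12.03 yaw -1.2688 pos [0.4321 0.144  0.0571] F [-2.59 -0.42  2.46] M [0.068 0.717 0.088] w 0.0212 tau7 -0.1 v 0.003
```

Emit:
drive_tool(
  moves=[
    [0,[0,0,0],0.02],
    [0,[0,0,0],0.04],
    [0,[0,0,0],0.04],
  ],
)

```text
time: 12.4
eef_pos: [0.4321, 0.1441, 0.0571]
eef_rot: [0.0, 0.799, -0.601, 0.0]
contact_force: [-4.4, -0.9, 3.1]
grip_width: 0.0211
```

```bash
python3 o.py
```

```text
t 12.4 yaw -1.2888 pos [0.4321 0.1441 0.0571] F [-4.39 -0.86  3.13] M [-0.159  0.784  0.11 ] w 0.0211 tau7 -0.148 v 0.004
```

Emit:
drive_tool(
  moves=[
    [0,[0,0.004,0],0.03],
    [0,[0,0.004,0],0.05],
    [0,[0,0.004,0],0.05],
  ],
)

```text
time: 12.78
eef_pos: [0.432, 0.1441, 0.0572]
eef_rot: [-0.001, 0.792, -0.611, 0.0]
contact_force: [1.6, 0.1, -2.3]
grip_width: 0.0209
```

```bash
python3 o.py
```

```text
t 12.78 yaw -1.314 pos [0.432  0.1441 0.0572] F [ 1.57  0.14 -2.28] M [-0.119 -0.412  0.064] w 0.0209 tau7 -0.141 v 0.008
```

Emit:
drive_tool(
  moves=[
    [0,[0,0,0],0.03],
    [0,[0,0,0],0.06],
    [0,[0,0,0],0.06],
  ],
)

```text
time: 13.15
eef_pos: [0.4319, 0.1442, 0.0572]
eef_rot: [-0.001, 0.783, -0.623, 0.0]
contact_force: [4.6, -0.4, -6.1]
grip_width: 0.0208
```

```bash
python3 o.py
```

```text
t 13.15 yaw -1.3442 pos [0.4319 0.1442 0.0572] F [ 4.62 -0.44 -6.14] M [-0.053 -0.983  0.071] w 0.0208 tau7 -0.076 v 0.006
```

Emit:
drive_tool(
  moves=[
    [0,[0,-0.004,0.002],0.03],
    [0,[0,-0.004,0.002],0.06],
    [0,[0,-0.004,0.002],0.06],
  ],
)

```text
time: 13.52
eef_pos: [0.432, 0.1442, 0.0571]
eef_rot: [0.0, 0.773, -0.634, 0.0]
contact_force: [-0.2, -2.4, 6.3]
grip_width: 0.0205
```

```bash
python3 o.py
```

```text
t 13.53 yaw -1.3738 pos [0.432  0.1442 0.0571] F [-0.17 -2.39  6.29] M [-0.413  0.068  0.098] w 0.0205 tau7 -0.162 v 0.005
```

Emit:
drive_tool(
  moves=[
    [0,[0.002,0,-0.001],0.03],
    [0,[0.002,0,-0.001],0.06],
    [0,[0.002,0,-0.001],0.06],
  ],
)

```text
time: 13.9
eef_pos: [0.432, 0.1442, 0.0571]
eef_rot: [-0.0, 0.764, -0.646, -0.0]
contact_force: [-0.9, 0.4, 5.8]
grip_width: 0.0209
```

```bash
python3 o.py
```

```text
t 13.9 yaw -1.4035 pos [0.432  0.1442 0.0571] F [-0.9   0.37  5.76] M [0.224 0.322 0.051] w 0.0209 tau7 -0.172 v 0.005
```

Emit:
drive_tool(
  moves=[
    [0,[0,0,-0.001],0.03],
    [0,[0,0,-0.001],0.06],
    [0,[0,0,-0.001],0.06],
  ],
)

```text
time: 14.28
eef_pos: [0.432, 0.1442, 0.0571]
eef_rot: [-0.0, 0.754, -0.657, -0.0]
contact_force: [-1.6, 1.8, 1.6]
grip_width: 0.021
```

```bash
python3 o.py
```

```text
t 14.28 yaw -1.4332 pos [0.432  0.1442 0.0571] F [-1.63  1.77  1.63] M [0.653 0.442 0.151] w 0.021 tau7 -0.256 v 0.008
```

Emit:
drive_tool(
  moves=[
    [0,[0,0,0],0.01],
    [0,[0,0,0],0.02],
    [0,[0,0,0],0.02],
  ],
)

```text
time: 14.65
eef_pos: [0.432, 0.1442, 0.0571]
eef_rot: [-0.0, 0.751, -0.661, -0.0]
contact_force: [-2.9, 5.2, 2.4]
grip_width: 0.0205
```

```bash
python3 o.py
```

```text
t 14.65 yaw -1.4431 pos [0.432  0.1442 0.0571] F [-2.87  5.19  2.37] M [1.008 0.668 0.237] w 0.0205 tau7 -0.242 v 0.002
```

Emit:
drive_tool(
  moves=[
    [0,[-0.004,0,0],0.006],
    [0,[-0.004,0,0],0.006],
    [0,[-0.004,0,0],0.006],
    [0,[-0.004,0,0],0.006],
    [0,[-0.004,0,0],0.006],
    [0,[-0.004,0,0],0.006],
  ],
)

```text
time: 15.4
eef_pos: [0.4321, 0.1443, 0.0571]
eef_rot: [0.0, 0.75, -0.662, 0.0]
contact_force: [-2.3, -1.7, 4.8]
grip_width: 0.0211
```

```bash
python3 o.py
```

```text
t 15.4 yaw -1.4469 pos [0.4321 0.1443 0.0571] F [-2.26 -1.75  4.81] M [-0.185  0.621  0.209] w 0.0211 tau7 -0.213 v 0.002
```

Emit:
drive_tool(
  moves=[
    [0,[0,0,-0.001],0.014],
    [0,[0,0,-0.001],0.014],
    [0,[0,0,-0.001],0.014],
    [0,[0,0,-0.001],0.014],
    [0,[0,0,-0.001],0.014],
    [0,[0,0,-0.001],0.014],
  ],
)

```text
time: 16.15
eef_pos: [0.432, 0.1444, 0.0572]
eef_rot: [0.0, 0.747, -0.665, 0.0]
contact_force: [-0.4, -3.5, -3.7]
grip_width: 0.0208
```

```bash
python3 o.py
```

```text
t 16.15 yaw -1.4538 pos [0.432  0.1444 0.0572] F [-0.44 -3.49 -3.7 ] M [-0.736  0.234  0.276] w 0.0208 tau7 -0.232 v 0.002
```

Emit:
drive_tool(
  moves=[
    [0,[0.004,0,0.0005],-0.1],
    [0,[0.004,0,0.0005],-0.2],
    [0,[0.004,0,0.0005],-0.3],
    [0,[0.004,0,0.0005],-0.4],
    [0,[0.004,0,0.0005],-0.5],
    [0,[0.004,0,0.0005],-0.6],
    [0,[0.004,0,0.0005],-0.68],
    [0,[0.004,0,0.0005],-0.68],
  ],
)

```text
time: 17.15
eef_pos: [0.4322, 0.1439, 0.0572]
eef_rot: [-0.0, 0.849, -0.529, -0.0]
contact_force: [-1.8, -0.4, -3.0]
grip_width: 0.0209
```

```bash
python3 o.py
```

```text
t 17.15 yaw -1.114 pos [0.4322 0.1439 0.0572] F [-1.77 -0.44 -2.99] M [-0.281  0.333 -0.062] w 0.0209 tau7 0.243 v 0.014
```

Emit:
drive_tool(
  moves=[
    [0,[0,0,0],-0.03],
    [0,[0,0,0],-0.07],
    [0,[0,0,0],-0.07],
  ],
)

```text
time: 17.52
eef_pos: [0.4322, 0.1438, 0.0572]
eef_rot: [0.0, 0.858, -0.513, -0.0]
contact_force: [-2.1, -1.0, -3.8]
grip_width: 0.0205
```

```bash
python3 o.py
```

```text
t 17.52 yaw -1.0782 pos [0.4322 0.1438 0.0572] F [-2.14 -0.96 -3.82] M [-0.121  0.367 -0.073] w 0.0205 tau7 0.164 v 0.008
```

Emit:
drive_tool(
  moves=[
    [0,[0,0,0.0005],-0.03],
    [0,[0,0,0.0005],-0.06],
    [0,[0,0,0.0005],-0.06],
  ],
)

```text
time: 17.9
eef_pos: [0.4322, 0.1438, 0.0572]
eef_rot: [0.0, 0.866, -0.5, -0.0]
contact_force: [-1.5, -1.8, -2.9]
grip_width: 0.0211
```

```bash
python3 o.py
```

```text
t 17.9 yaw -1.048 pos [0.4322 0.1438 0.0572] F [-1.5  -1.8  -2.91] M [-0.255  0.564  0.035] w 0.0211 tau7 0.075 v 0.007
```

Emit:
drive_tool(
  moves=[
    [0,[0,0,0],-0.03],
    [0,[0,0,0],-0.06],
    [0,[0,0,0],-0.06],
  ],
)

```text
time: 18.27
eef_pos: [0.4322, 0.1437, 0.0572]
eef_rot: [0.0, 0.873, -0.487, -0.0]
contact_force: [-2.9, -1.6, -1.0]
grip_width: 0.0206
```

```bash
python3 o.py
```

```text
t 18.27 yaw -1.0184 pos [0.4322 0.1437 0.0572] F [-2.88 -1.6  -1.01] M [-0.218  0.618 -0.112] w 0.0206 tau7 0.167 v 0.006
```

Emit:
drive_tool(
  moves=[
    [0,[0,0,0],-0.03],
    [0,[0,0,0],-0.06],
    [0,[0,0,0],-0.06],
  ],
)

```text
time: 18.65
eef_pos: [0.4323, 0.1438, 0.0572]
eef_rot: [0.0, 0.88, -0.474, -0.0]
contact_force: [-2.8, -1.5, 0.1]
grip_width: 0.0208
```

```bash
python3 o.py
```

```text
t 18.65 yaw -0.9883 pos [0.4323 0.1438 0.0572] F [-2.85 -1.51  0.06] M [-0.287  0.715 -0.116] w 0.0208 tau7 0.183 v 0.006
```

Emit:
drive_tool(
  moves=[
    [0,[0,0.002,0],-0.03],
    [0,[0,0.002,0],-0.06],
    [0,[0,0.002,0],-0.06],
  ],
)

```text
time: 19.02
eef_pos: [0.4322, 0.1437, 0.0572]
eef_rot: [-0.0, 0.887, -0.461, 0.0]
contact_force: [-0.6, -0.4, -2.9]
grip_width: 0.0205
```

```bash
python3 o.py
```

```text
t 19.02 yaw -0.9584 pos [0.4322 0.1437 0.0572] F [-0.58 -0.45 -2.86] M [-0.147  0.172 -0.177] w 0.0205 tau7 0.254 v 0.006
```

Emit:
drive_tool(
  moves=[
    [0,[0,0,0],-0.02],
    [0,[0,0,0],-0.02],
    [0,[0,0,0],-0.02],
  ],
)

```text
time: 19.4
eef_pos: [0.4322, 0.1437, 0.0572]
eef_rot: [-0.0, 0.89, -0.457, 0.0]
contact_force: [0.6, 0.1, -5.6]
grip_width: 0.0207
```

```bash
python3 o.py
```

```text
t 19.4 yaw -0.9487 pos [0.4322 0.1437 0.0572] F [ 0.61  0.14 -5.6 ] M [-0.026 -0.107 -0.186] w 0.0207 tau7 0.21 v 0.002
```

Emit:
drive_tool(
  moves=[
    [0,[0,0,0.001],-0.02],
    [0,[0,0,0.001],-0.02],
    [0,[0,0,0.001],-0.02],
  ],
)

```text
time: 19.77
eef_pos: [0.4322, 0.1436, 0.0571]
eef_rot: [-0.0, 0.892, -0.452, 0.0]
contact_force: [0.0, -1.3, -0.3]
grip_width: 0.0211
```

```bash
python3 o.py
```

```text
t 19.77 yaw -0.9385 pos [0.4322 0.1436 0.0571] F [ 0.04 -1.35 -0.33] M [-0.095 -0.014 -0.251] w 0.0211 tau7 0.236 v 0.002
```

Emit:
drive_tool(
  moves=[
    [0,[0,0,0],-0.01],
    [0,[0,0,0],-0.01],
    [0,[0,0,0],-0.01],
    [0,[0,0,0],-0.01],
    [0,[0,0,0],-0.01],
    [0,[0,0,0],-0.01],
  ],
)

```text
time: 20.52
eef_pos: [0.4322, 0.1437, 0.0571]
eef_rot: [-0.0, 0.893, -0.45, 0.0]
contact_force: [0.6, -0.8, 4.1]
grip_width: 0.021
```

```bash
python3 o.py
```

```text
t 20.52 yaw -0.9335 pos [0.4322 0.1437 0.0571] F [ 0.6  -0.8   4.13] M [-0.167 -0.275 -0.253] w 0.021 tau7 0.25 v 0.001
```

Emit:
drive_tool(
  moves=[
    [0,[0,0,-0.0005],0.12],
    [0,[0,0,-0.0005],0.24],
    [0,[0,0,-0.0005],0.36],
    [0,[0,0,-0.0005],0.48],
    [0,[0,0,-0.0005],0.6],
    [0,[0,0,-0.0005],0.72],
    [0,[0,0,-0.0005],0.84],
    [0,[0,0,-0.0005],0.92],
  ],
)

```text
time: 21.52
eef_pos: [0.432, 0.1442, 0.0571]
eef_rot: [-0.0, 0.767, -0.642, 0.0]
contact_force: [1.0, 2.2, 3.4]
grip_width: 0.0207
```

```bash
python3 o.py
```

```text
t 21.52 yaw -1.3936 pos [0.432  0.1442 0.0571] F [1.   2.22 3.36] M [ 0.388 -0.16   0.128] w 0.0207 tau7 0.132 v 0.262
```

Emit:
drive_tool(
  moves=[
    [0,[0,0,0],0.03],
    [0,[0,0,0],0.05],
    [0,[0,0,0],0.05],
  ],
)

```text
time: 21.9
eef_pos: [0.432, 0.1442, 0.0571]
eef_rot: [-0.0, 0.759, -0.651, -0.0]
contact_force: [-0.0, 4.2, 3.1]
grip_width: 0.0204
```

```bash
python3 o.py
```

```text
t 21.9 yaw -1.4177 pos [0.432  0.1442 0.0571] F [-0.04  4.22  3.09] M [ 0.905 -0.104  0.12 ] w 0.0204 tau7 -0.144 v 0.002
```

Emit:
drive_tool(
  moves=[
    [0,[-0.003,0,-0.0005],0.03],
    [0,[-0.003,0,-0.0005],0.06],
    [0,[-0.003,0,-0.0005],0.06],
  ],
)

```text
time: 22.28
eef_pos: [0.4319, 0.1442, 0.0572]
eef_rot: [-0.0, 0.749, -0.663, 0.0]
contact_force: [2.3, 1.8, 0.8]
grip_width: 0.0208
```

```bash
python3 o.py
```

```text
t 22.27 yaw -1.449 pos [0.4319 0.1442 0.0572] F [2.3  1.85 0.83] M [ 0.567 -0.453  0.047] w 0.0208 tau7 -0.091 v 0.009
```

Stop moved outward clockwise too. Continuing.

Emit:
drive_tool(
  moves=[
    [0,[0,0,0],0.03],
    [0,[0,0,0],0.06],
    [0,[0,0,0],0.06],
  ],
)

```text
time: 22.65
eef_pos: [0.4319, 0.1443, 0.0571]
eef_rot: [-0.0, 0.739, -0.674, 0.0]
contact_force: [3.4, 2.0, -0.2]
grip_width: 0.021
```

```bash
python3 o.py
```

```text
t 22.65 yaw -1.4789 pos [0.4319 0.1443 0.0571] F [ 3.36  1.98 -0.24] M [ 0.604 -0.601  0.024] w 0.021 tau7 -0.118 v 0.009
```

Emit:
drive_tool(
  moves=[
    [0,[0,-0.003,0],0.03],
    [0,[0,-0.003,0],0.06],
    [0,[0,-0.003,0],0.06],
  ],
)

```text
time: 23.02
eef_pos: [0.432, 0.1443, 0.0571]
eef_rot: [0.0, 0.729, -0.685, -0.0]
contact_force: [-0.8, 1.4, 2.7]
grip_width: 0.0208
```

```bash
python3 o.py
```

```text
t 23.02 yaw -1.5086 pos [0.432  0.1443 0.0571] F [-0.85  1.39  2.75] M [0.657 0.183 0.025] w 0.0208 tau7 -0.119 v 0.007
```

Emit:
drive_tool(
  moves=[
    [0,[0,0,0],0.03],
    [0,[0,0,0],0.06],
    [0,[0,0,0],0.06],
  ],
)

```text
time: 23.4
eef_pos: [0.4321, 0.1443, 0.0571]
eef_rot: [0.0, 0.718, -0.696, -0.0]
contact_force: [-1.8, 2.7, 3.7]
grip_width: 0.0207
```

```bash
python3 o.py
```

```text
t 23.4 yaw -1.5386 pos [0.4321 0.1443 0.0571] F [-1.82  2.66  3.72] M [0.746 0.581 0.02 ] w 0.0207 tau7 -0.12 v 0.008
```

Emit:
drive_tool(
  moves=[
    [0,[0,0,-0.0005],0.03],
    [0,[0,0,-0.0005],0.06],
    [0,[0,0,-0.0005],0.06],
  ],
)

```text
time: 23.78
eef_pos: [0.4321, 0.1444, 0.0571]
eef_rot: [0.0, 0.708, -0.706, -0.0]
contact_force: [-3.3, 4.1, 1.9]
grip_width: 0.0208
```

```bash
python3 o.py
```

```text
t 23.77 yaw -1.5684 pos [0.4321 0.1444 0.0571] F [-3.26  4.14  1.88] M [0.86  0.797 0.145] w 0.0208 tau7 -0.183 v 0.007
```

Emit:
drive_tool(
  moves=[
    [0,[-0.003,0.002,0],0.02],
    [0,[-0.003,0.002,0],0.03],
    [0,[-0.003,0.002,0],0.03],
  ],
)

```text
time: 24.15
eef_pos: [0.432, 0.1445, 0.0572]
eef_rot: [-0.0, -0.702, 0.712, -0.0]
contact_force: [-1.1, 0.9, -0.1]
grip_width: 0.0208
```

```bash
python3 o.py
```

```text
t 24.15 yaw -1.584 pos [0.432  0.1445 0.0572] F [-1.06  0.88 -0.14] M [0.122 0.261 0.142] w 0.0208 tau7 -0.174 v 0.002
```

Emit:
drive_tool(
  moves=[
    [0,[0,0,0],0.02],
    [0,[0,0,0],0.03],
    [0,[0,0,0],0.03],
  ],
)

```text
time: 24.52
eef_pos: [0.432, 0.1445, 0.0572]
eef_rot: [-0.0, -0.697, 0.717, -0.0]
contact_force: [-0.9, -3.0, -1.0]
grip_width: 0.0206
```

```bash
python3 o.py
```

```text
t 24.52 yaw -1.599 pos [0.432  0.1445 0.0572] F [-0.89 -2.99 -1.04] M [-0.402  0.093  0.148] w 0.0206 tau7 -0.209 v 0.002
```

Emit:
drive_tool(
  moves=[
    [0,[0.002,0,0],0.02],
    [0,[0.002,0,0],0.03],
    [0,[0.002,0,0],0.03],
  ],
)

```text
time: 24.9
eef_pos: [0.432, 0.1445, 0.0572]
eef_rot: [-0.0, -0.692, 0.722, -0.0]
contact_force: [-0.8, -0.8, -3.7]
grip_width: 0.0208
```

```bash
python3 o.py; python3 -c "
from h import *
for n in ('side','top'):
  p,d=env.snapshot(n); cv2.imwrite(f'pics/{n}4.png',cv2.resize(p[240:340,260:380] if n=='side' else p[220:320,320:440],None,fx=5,fy=5,interpolation=cv2.INTER_CUBIC)[:,:,::-1])
"; python3 o.py
```

```text
t 24.9 yaw -1.6135 pos [0.432  0.1445 0.0572] F [-0.78 -0.79 -3.7 ] M [-0.117 -0.048  0.2  ] w 0.0208 tau7 -0.249 v 0.003
t 25.0 yaw -1.6134 pos [0.4319 0.1445 0.0572] F [ 0.66 -0.99 -4.75] M [-0.114 -0.062  0.251] w 0.0204 tau7 -0.226 v 0.002
```

View pics/side4.png

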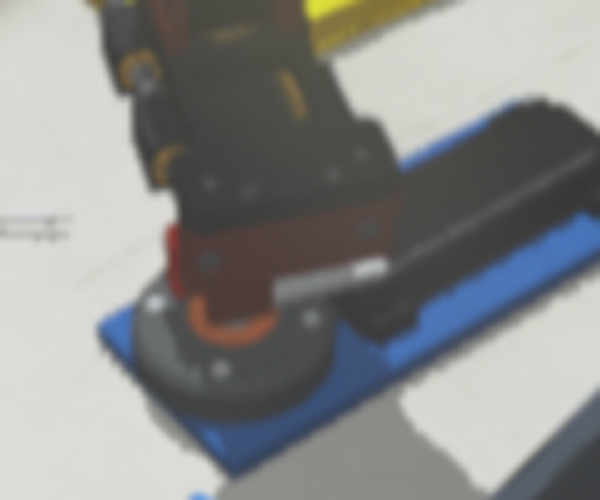

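View pics/top4.png

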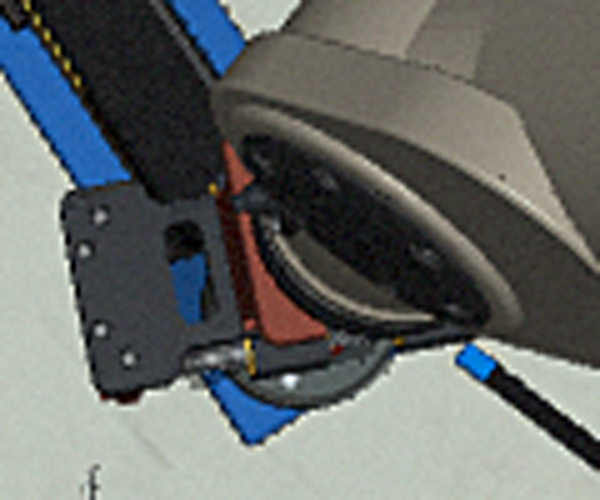

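```bash
python3 -c "
from h import *
a=ray('side',[[337,293.3],[316,297.5]],.041)
print(a, np.arctan2(a[0,1]-a[1,1],a[0,0]-a[1,0])-.336, np.arctan2(a[0,1]-.1443,a[0,0]-.432)-.336, np.hypot(a[0,1]-.1443,a[0,0]-.432))
"
```

```text
[[0.4892761  0.13558367 0.041     ]
 [0.45051236 0.13750634 0.041     ]] -0.3855589291601826 -0.48702217338771703 0.05793553442515665
```

Emit:
drive_tool(
  moves=[
    [0,[0,0,0.0005],0.008],
    [0,[0,0,0.0005],0.008],
    [0,[0,0,0.0005],0.008],
    [0,[0,0,0.0005],0.008],
    [0,[0,0,0.0005],0.008],
  ],
)

```text
time: 25.62
eef_pos: [0.432, 0.1445, 0.0572]
eef_rot: [-0.0, -0.69, 0.723, -0.0]
contact_force: [0.8, -1.5, -2.5]
grip_width: 0.0211
```

```bash
python3 o.py
```

```text
t 25.62 yaw -1.6175 pos [0.432  0.1445 0.0572] F [ 0.77 -1.47 -2.47] M [-0.24   0.058  0.258] w 0.0211 tau7 -0.235 v 0.001
```

Emit:
drive_tool(
  moves=[
    [0,[0,0,0],0.006],
    [0,[0,0,0],-0.12],
    [0,[0,0,0],-0.26],
    [0,[0,0,0],-0.4],
    [0,[0,0,0],-0.54],
    [0,[0,0,0],-0.68],
    [0,[0,0,0],-0.82],
    [0,[0,0,0],-0.96],
  ],
)

```text
time: 26.62
eef_pos: [0.4321, 0.144, 0.0572]
eef_rot: [0.0, 0.843, -0.538, 0.0]
contact_force: [0.4, -2.2, -2.1]
grip_width: 0.0211
```

```bash
python3 o.py
```

```text
t 26.62 yaw -1.137 pos [0.4321 0.144  0.0572] F [ 0.45 -2.15 -2.11] M [-0.605 -0.029 -0.076] w 0.0211 tau7 -0.537 v 0.463
```

Emit:
drive_tool(
  moves=[
    [0,[0,0,0],-0.1],
    [0,[0,0,0],-0.2],
    [0,[0,0,0],-0.3],
    [0,[0,0,0],-0.36],
    [0,[0,0,0],-0.36],
  ],
)

```text
time: 27.25
eef_pos: [0.4322, 0.1438, 0.0572]
eef_rot: [0.0, 0.887, -0.461, 0.0]
contact_force: [1.7, -4.8, -1.2]
grip_width: 0.0209
```

```bash
python3 o.py
```

```text
t 27.25 yaw -0.9589 pos [0.4322 0.1438 0.0572] F [ 1.67 -4.82 -1.22] M [-1.113 -0.288 -0.035] w 0.0209 tau7 0.177 v 0.01
```

Emit:
drive_tool(
  moves=[
    [0,[0.003,0,0],-0.03],
    [0,[0.003,0,0],-0.06],
    [0,[0.003,0,0],-0.06],
  ],
)

```text
time: 27.62
eef_pos: [0.4323, 0.1437, 0.0571]
eef_rot: [0.0, 0.894, -0.447, -0.0]
contact_force: [-1.0, -4.7, -0.1]
grip_width: 0.021
```

```bash
python3 o.py
```

```text
t 27.62 yaw -0.9274 pos [0.4323 0.1437 0.0571] F [-1.02 -4.65 -0.07] M [-1.001  0.045 -0.068] w 0.021 tau7 0.119 v 0.007
```

Emit:
drive_tool(
  moves=[
    [0,[0.003,0,0],-0.04],
    [0,[0.003,0,0],-0.07],
    [0,[0.003,0,0],-0.07],
  ],
)

```text
time: 28.0
eef_pos: [0.4324, 0.1437, 0.0571]
eef_rot: [0.0, 0.902, -0.431, -0.0]
contact_force: [-3.3, -1.0, 1.9]
grip_width: 0.0207
```

```bash
python3 o.py
```

```text
t 28.0 yaw -0.8918 pos [0.4324 0.1437 0.0571] F [-3.29 -1.02  1.92] M [-0.444  0.739 -0.025] w 0.0207 tau7 0.116 v 0.008
```

Emit:
drive_tool(
  moves=[
    [0,[0,0.002,0],-0.04],
    [0,[0,0.002,0],-0.07],
    [0,[0,0.002,0],-0.07],
  ],
)

```text
time: 28.38
eef_pos: [0.4324, 0.1436, 0.0572]
eef_rot: [-0.0, 0.91, -0.415, -0.0]
contact_force: [-3.5, 1.2, 0.2]
grip_width: 0.0209
```

```bash
python3 o.py
```

```text
t 28.38 yaw -0.8568 pos [0.4324 0.1436 0.0572] F [-3.52  1.25  0.16] M [ 0.17   0.762 -0.052] w 0.0209 tau7 0.114 v 0.007
```

Emit:
drive_tool(
  moves=[
    [0,[-0.002,0.002,0],-0.04],
    [0,[-0.002,0.002,0],-0.07],
    [0,[-0.002,0.002,0],-0.07],
  ],
)

```text
time: 28.75
eef_pos: [0.4323, 0.1435, 0.0572]
eef_rot: [-0.001, 0.917, -0.4, 0.0]
contact_force: [0.2, 1.7, -4.4]
grip_width: 0.0204
```

```bash
python3 o.py
```

```text
t 28.75 yaw -0.8222 pos [0.4323 0.1435 0.0572] F [ 0.21  1.69 -4.42] M [ 0.376 -0.085  0.01 ] w 0.0204 tau7 0.116 v 0.008
```

Emit:
drive_tool(
  moves=[
    [0,[0,0,0.001],-0.04],
    [0,[0,0,0.001],-0.08],
    [0,[0,0,0.001],-0.08],
  ],
)

```text
time: 29.12
eef_pos: [0.4323, 0.1435, 0.0572]
eef_rot: [-0.001, 0.925, -0.381, 0.0]
contact_force: [1.4, 0.8, -1.1]
grip_width: 0.0209
```

```bash
python3 o.py
```

```text
t 29.12 yaw -0.7821 pos [0.4323 0.1435 0.0572] F [ 1.45  0.83 -1.1 ] M [ 0.502 -0.278 -0.055] w 0.0209 tau7 0.134 v 0.01
```

Emit:
drive_tool(
  moves=[
    [0,[0,0,0],-0.04],
    [0,[0,0,0],-0.08],
    [0,[0,0,0],-0.08],
  ],
)

```text
time: 29.5
eef_pos: [0.4323, 0.1434, 0.0571]
eef_rot: [-0.0, 0.932, -0.363, 0.0]
contact_force: [2.4, 2.7, -0.1]
grip_width: 0.0204
```

```bash
python3 o.py
```

```text
t 29.5 yaw -0.7422 pos [0.4323 0.1434 0.0571] F [ 2.43  2.66 -0.11] M [ 0.556 -0.54  -0.021] w 0.0204 tau7 0.135 v 0.01
```

Emit:
drive_tool(
  moves=[
    [0,[0,-0.003,0],-0.04],
    [0,[0,-0.003,0],-0.08],
    [0,[0,-0.003,0],-0.08],
  ],
)

```text
time: 29.88
eef_pos: [0.4324, 0.1434, 0.0571]
eef_rot: [0.0, 0.939, -0.344, 0.0]
contact_force: [1.7, 0.4, 4.2]
grip_width: 0.021
```

```bash
python3 o.py
```

```text
t 29.88 yaw -0.7023 pos [0.4324 0.1434 0.0571] F [1.74 0.45 4.15] M [ 0.066 -0.254 -0.03 ] w 0.021 tau7 0.135 v 0.01
```

Emit:
drive_tool(
  moves=[
    [0,[0,0,-0.0005],-0.04],
    [0,[0,0,-0.0005],-0.08],
    [0,[0,0,-0.0005],-0.08],
  ],
)

```text
time: 30.25
eef_pos: [0.4324, 0.1434, 0.0571]
eef_rot: [0.0, 0.946, -0.325, 0.0]
contact_force: [1.9, -0.7, 3.5]
grip_width: 0.0208
```

```bash
python3 o.py
```

```text
t 30.25 yaw -0.6624 pos [0.4324 0.1434 0.0571] F [ 1.88 -0.71  3.5 ] M [-0.143 -0.491 -0.023] w 0.0208 tau7 0.137 v 0.009
```

Emit:
drive_tool(
  moves=[
    [0,[0.001,0,-0.0005],-0.04],
    [0,[0.001,0,-0.0005],-0.08],
    [0,[0.001,0,-0.0005],-0.08],
  ],
)

```text
time: 30.62
eef_pos: [0.4325, 0.1434, 0.0571]
eef_rot: [0.0, 0.952, -0.306, -0.0]
contact_force: [2.2, -1.7, 1.4]
grip_width: 0.0207
```

```bash
python3 o.py
```

```text
t 30.62 yaw -0.6222 pos [0.4325 0.1434 0.0571] F [ 2.2  -1.65  1.37] M [-0.13  -0.579 -0.028] w 0.0207 tau7 0.138 v 0.009
```

Emit:
drive_tool(
  moves=[
    [0,[0.002,0,0],-0.04],
    [0,[0.002,0,0],-0.08],
    [0,[0.002,0,0],-0.08],
  ],
)

```text
time: 31.0
eef_pos: [0.4326, 0.1433, 0.0571]
eef_rot: [0.0, 0.958, -0.287, -0.0]
contact_force: [0.3, 0.1, 2.8]
grip_width: 0.021
```

```bash
python3 o.py
```

```text
t 31.0 yaw -0.5819 pos [0.4326 0.1433 0.0571] F [0.29 0.13 2.8 ] M [ 0.163 -0.145 -0.122] w 0.021 tau7 0.135 v 0.008
```

Emit:
drive_tool(
  moves=[
    [0,[0,0,0],-0.1],
    [0,[0,0,0],-0.2],
    [0,[0,0,0],-0.32],
    [0,[0,0,0],-0.44],
  ],
)

```text
time: 31.5
eef_pos: [0.4328, 0.1432, 0.0571]
eef_rot: [-0.0, 0.984, -0.179, -0.0]
contact_force: [1.9, 0.3, 1.7]
grip_width: 0.0207
```

```bash
python3 o.py
```

```text
t 31.5 yaw -0.3606 pos [0.4328 0.1432 0.0571] F [1.87 0.33 1.65] M [ 0.07  -0.287 -0.054] w 0.0207 tau7 -0.458 v 0.398
```

Emit:
drive_tool(
  moves=[
    [0,[0,0,0],-0.12],
    [0,[0,0,0],-0.24],
    [0,[0,0,0],-0.36],
    [0,[0,0,0],-0.48],
    [0,[0,0,0],-0.56],
    [0,[0,0,0],-0.56],
  ],
)

```text
time: 32.25
eef_pos: [0.4331, 0.1431, 0.0571]
eef_rot: [-0.0, 0.999, -0.041, 0.0]
contact_force: [3.5, 0.4, 1.0]
grip_width: 0.0207
```

```bash
python3 o.py
```

```text
t 32.25 yaw -0.083 pos [0.4331 0.1431 0.0571] F [3.54 0.38 1.02] M [ 0.023 -0.661 -0.078] w 0.0207 tau7 0.22 v 0.017
```

Emit:
drive_tool(
  moves=[
    [0,[0.003,0,0],0.01],
    [0.5,[0.003,0,0],0.01],
    [0.5,[0.003,0,0],0.01],
    [0.5,[0.003,0,0],0.01],
    [0.7,[0.003,0,-0.1],0.01],
    [0.8,[0.003,0,-0.25],0.01],
    [0.8,[0.003,0,-0.4],0.01],
    [0.8,[0.003,0,-0.5],0.01],
  ],
)

```text
time: 33.25
eef_pos: [0.4338, 0.1433, 0.1836]
eef_rot: [-0.0, 0.999, -0.044, 0.001]
contact_force: [-0.5, 0.2, -0.6]
grip_width: 0.0703
```

```bash
python3 o.py;  python3 -c "
from h import *
for n in ('side','top'):
  p,d=env.snapshot(n); np.savez(f'{n}5.npz',p=p,d=d); cv2.imwrite(f'pics/{n}5.png',cv2.resize(p[230:340,260:400] if n=='side' else p[190:320,290:440],None,fx=4,fy=4,interpolation=cv2.INTER_CUBIC)[:,:,::-1])
"
```

```text
t 33.25 yaw -0.0876 pos [0.4338 0.1433 0.1836] F [-0.47  0.15 -0.57] M [ 0.026 -0.099 -0.041] w 0.0703 tau7 -0.334 v 0.393
```

View pics/side5.png

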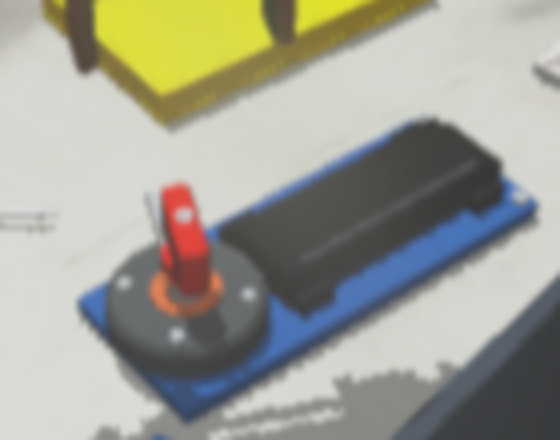

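View pics/top5.png

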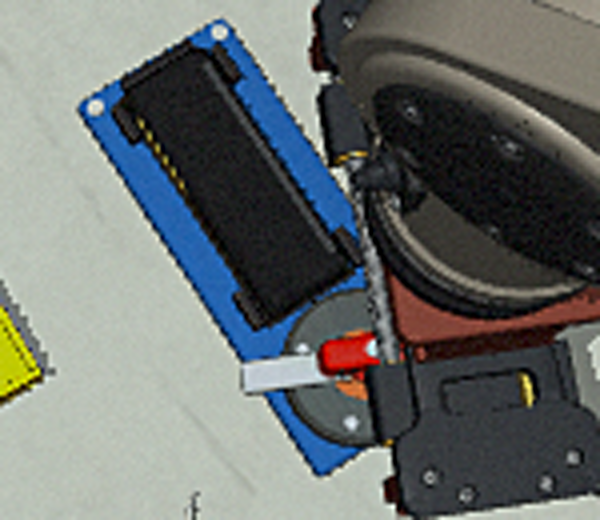

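The tongue now lies at top-crop (242–320, 375), clear of the battery (crop centre (235,185)). Next: its angle, and the battery and tray poses.

```bash
python3 - <<'E'
from h import *
t=ray('top',[[290+242/4,190+378/4],[290+318/4,190+372/4]],.041)
print("tongue stem angle",np.arctan2(t[0,1]-t[1,1],t[0,0]-t[1,0])-.336,np.arctan2(t[0,1]-.1443,t[0,0]-.432)-.336,np.hypot(t[0,1]-.1443,t[0,0]-.432))
f=np.load("top5.npz");p,d=f["p"],f["d"];P=cloud("top",d)
hsv=cv2.cvtColor(p,cv2.COLOR_RGB2HSV);H,S,V=cv2.split(hsv)
a=.336;q=P[...,:2]-[.5323,.1788];u=q@[np.cos(a),np.sin(a)];v=q@[-np.sin(a),np.cos(a)]
m=(V<80)&(P[...,2]>.026)&(P[...,2]<.036)&(abs(u)<.09)&(abs(v)<.05)
r=P[m];print("battery top",m.sum(),rect(r),"z",np.median(r[:,2]))
print("u pct",np.percentile(u[m],[.5,99.5]),"v pct",np.percentile(v[m],[.5,99.5]))
# tray walls
for n,f in(("top","top0.npz"),("side","side0.npz")):
    z=np.load(f);p,d=z["p"],z["d"];P=cloud(n,d);h=cv2.cvtColor(p,cv2.COLOR_RGB2HSV)
    m=(abs(h[...,0].astype(int)-29)<6)&(h[...,1]>120)&(P[...,0]>.4)&(P[...,0]<.7)&(P[...,1]>.27)&(P[...,1]<.48)&(P[...,2]<.04)
    print("tray",n,rect(P[m]))
go(.5323,.1788,.15,-1.235); go(.5345,.373,.15,.318-np.pi/2)
E
```

```text
tongue stem angle 1.0871308423267765 1.151054388858636 0.05636263529629872
battery top 1615 (array([523.2, 177. ]), array([ 48. , 159.9]), 0.3116) z 0.03084002857594348
u pct [-0.08152212  0.06524789] v pct [-0.02125025  0.02359044]
tray top (array([538.6, 377.7]), array([123.3, 198.6]), 0.3162)
tray side (array([534.9, 372.5]), array([121.6, 190.9]), 0.3156)
t 33.35 pos [0.435  0.1437 0.1844] yaw -0.0879 tilt [ 0.004 -0.001 -1.   ] -> shift [ 0.3749 -0.1738  0.1393] turn 2.2941971871515285
t 33.35 pos [0.435  0.1437 0.1844] yaw -0.0879 tilt [ 0.004 -0.001 -1.   ] -> shift [ 0.3155 -0.9484  0.1398] turn 2.3297898407413213
```

Emit:
drive_tool(
  moves=[
    [0.9,[0.15,-0.07,0],0.3],
    [0.9,[0.3,-0.14,0],0.6],
    [0.9,[0.37,-0.17,0],0.9],
    [0.9,[0.37,-0.17,0],1],
  ],
)

```text
time: 33.85
eef_pos: [0.5301, 0.1778, 0.1805]
eef_rot: [0.0, 0.957, -0.291, -0.001]
contact_force: [-0.4, 0.1, 0.0]
grip_width: 0.079
```

Emit:
drive_tool(
  moves=[
    [0.9,[0,0,0],0.3],
    [0.9,[0,0,0],0.6],
    [0.9,[0,0,0],0.9],
    [0.9,[0,0,0],1],
  ],
)

```text
time: 34.35
eef_pos: [0.5288, 0.177, 0.1806]
eef_rot: [0.001, 0.855, -0.518, -0.0]
contact_force: [0.2, 0.4, 0.6]
grip_width: 0.0793
```

```bash
python3 -c "
from h import *
go(.5323,.1788,.1,-1.235)"
```

```text
t 34.35 pos [0.5288 0.177  0.1806] yaw -1.0902 tilt [ 0.     0.002 -1.   ] -> shift [ 3.000e-04 -1.650e-02  3.225e-01] turn 0.28964036618159206
```

Emit:
drive_tool(
  moves=[
    [0.9,[0,-0.016,0.1],0.29],
    [0.9,[0,-0.016,0.2],0.29],
    [0.9,[0,-0.016,0.32],0.29],
    [0.9,[0,-0.016,0.32],0.29],
    [0.9,[0,-0.016,0.32],0.29],
  ],
)

```text
time: 34.98
eef_pos: [0.5331, 0.1795, 0.1024]
eef_rot: [-0.0, 0.816, -0.578, -0.0]
contact_force: [-0.2, 0.2, 0.2]
grip_width: 0.0791
```

```bash
python3 -c "
from h import *
go(.5323,.1788,.028,-1.235)"
```

```text
t 34.98 pos [0.5331 0.1795 0.1024] yaw -1.2323 tilt [-0.  0. -1.] -> shift [0.0016 0.0039 0.2975] turn 0.005311564059987894
```

Emit:
drive_tool(
  moves=[
    [0.8,[0.001,0.004,0.1],0.005],
    [0.8,[0.001,0.004,0.2],0.005],
    [0.75,[0.001,0.004,0.27],0.005],
    [0.75,[0.001,0.004,0.29],0.005],
    [0.75,[0.001,0.004,0.29],0.005],
  ],
  squeeze=20,
)

```text
time: 35.6
eef_pos: [0.5325, 0.1789, 0.0301]
eef_rot: [-0.0, 0.815, -0.579, 0.0]
contact_force: [-0.3, 0.4, -0.2]
grip_width: 0.0661
```

```bash
python3 o.py; python3 -c "
from h import *
go(.5323,.1788,.028,-1.235)
p,d=env.snapshot('side'); cv2.imwrite('pics/side6.png',cv2.resize(p[200:340,260:440],None,fx=4,fy=4,interpolation=cv2.INTER_CUBIC)[:,:,::-1])"
```

```text
t 35.6 yaw -1.2349 pos [0.5325 0.1789 0.0301] F [-0.25  0.44 -0.17] M [ 0.003 -0.031 -0.007] w 0.0661 tau7 -0.027 v 0.012
t 35.6 pos [0.5325 0.1789 0.0301] yaw -1.2349 tilt [-0.    -0.001 -1.   ] -> shift [0.0001 0.0008 0.0082] turn 0.00011393306961293703
```

View pics/side6.png

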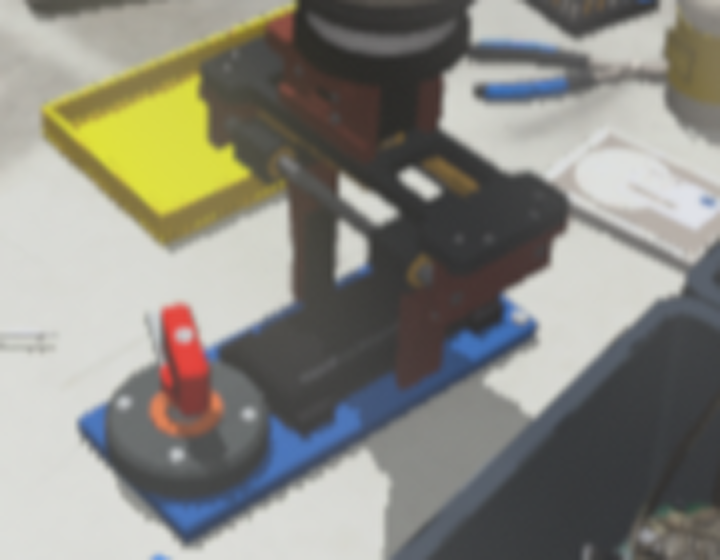

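Fingers straddle the middle of the battery. I'll lower another 1.5 mm and close.

Emit:
drive_tool(
  moves=[
    [0.6,[0,0,0.006],0],
    [0.4,[0,0,0.006],0],
    [0.4,[0,0,0.006],0],
    [0.4,[0,0,0.006],0],
    [0.4,[0,0,0.006],0],
    [0.4,[0,0,0.006],0],
  ],
  squeeze=25,
)

```text
time: 36.4
eef_pos: [0.5324, 0.1788, 0.0285]
eef_rot: [-0.0, 0.815, -0.579, 0.0]
contact_force: [-1.0, -0.4, 6.2]
grip_width: 0.0451
```

```bash
python3 o.py
```

```text
t 36.4 yaw -1.235 pos [0.5324 0.1788 0.0285] F [-1.01 -0.39  6.17] M [0.005 0.22  0.05 ] w 0.0451 tau7 -0.005 v 0.002
```

Emit:
drive_tool(
  moves=[
    [0.3,[0,0,0],0],
    [0.3,[0,0,-0.01],0],
    [0.3,[0,0,-0.05],0],
    [0.3,[0,0,-0.1],0],
    [0.3,[0,0,-0.15],0],
    [0.3,[0,0,-0.2],0],
    [0.3,[0,0,-0.25],0],
    [0.3,[0,0,-0.25],0],
  ],
)

```text
time: 37.4
eef_pos: [0.5329, 0.1789, 0.0919]
eef_rot: [-0.001, 0.815, -0.579, 0.001]
contact_force: [0.1, -0.1, -1.0]
grip_width: 0.0451
```

```bash
python3 o.py; python3 -c "
from h import *
p,d=env.snapshot('side'); cv2.imwrite('pics/side7.png',cv2.resize(p[190:340,260:450],None,fx=4,fy=4,interpolation=cv2.INTER_CUBIC)[:,:,::-1])
go(.5347,.3725,.09,.317-np.pi/2)"
```

```text
t 37.4 yaw -1.2352 pos [0.5329 0.1789 0.0919] F [ 0.07 -0.1  -0.95] M [-0.045  0.03  -0.003] w 0.0451 tau7 0.065 v 0.021
t 37.45 pos [0.5325 0.1787 0.0912] yaw -1.2352 tilt [ 0.    -0.001 -1.   ] -> shift [-0.7289 -0.2637  0.0049] turn 0.03723759062207721
```

View pics/side7.png

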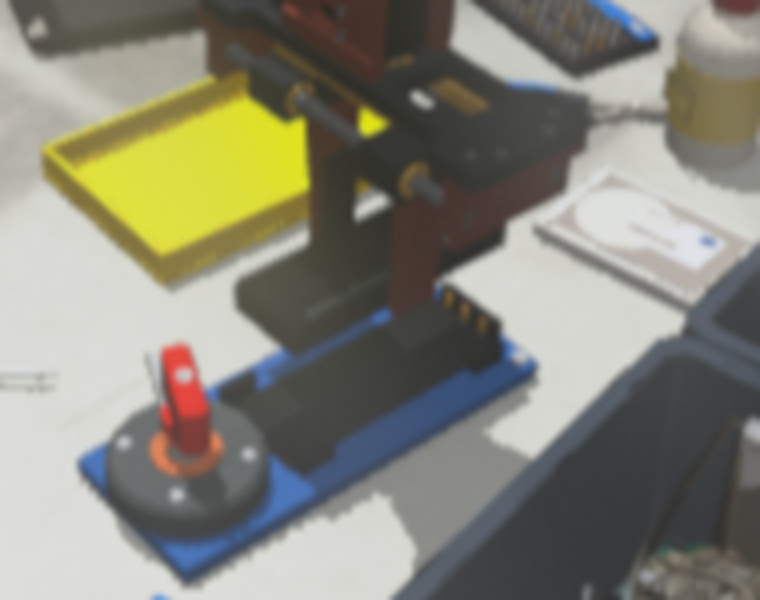

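The battery hangs level in the fingers (crop (315,280)), with the nest empty below. Carrying it to the tray.

Emit:
drive_tool(
  moves=[
    [0.3,[-0.1,-0.04,0],0.037],
    [0.3,[-0.25,-0.09,0],0.037],
    [0.3,[-0.4,-0.145,0],0.037],
    [0.3,[-0.55,-0.2,0],0.037],
    [0.3,[-0.67,-0.245,0],0.037],
    [0.3,[-0.73,-0.264,0],0.037],
    [0.3,[-0.73,-0.264,0],0.037],
    [0.3,[-0.73,-0.264,0],0.037],
  ],
)

```text
time: 38.45
eef_pos: [0.5347, 0.3707, 0.0902]
eef_rot: [0.001, 0.809, -0.587, 0.0]
contact_force: [0.3, -0.1, -1.1]
grip_width: 0.0453
```

```bash
python3 o.py; python3 -c "
from h import *
go(.5347,.3725,.0235,.317-np.pi/2)
for n in ('side','top'):
  p,d=env.snapshot(n); cv2.imwrite(f'pics/{n}8.png',cv2.resize(p[170:320,240:430] if n=='side' else p[180:330,170:360],None,fx=4,fy=4,interpolation=cv2.INTER_CUBIC)[:,:,::-1])"
```

```text
t 38.45 yaw -1.2551 pos [0.5347 0.3707 0.0902] F [ 0.31 -0.14 -1.1 ] M [-0.038 -0.006  0.058] w 0.0453 tau7 0.001 v 0.009
t 38.45 pos [0.5347 0.3707 0.0902] yaw -1.2551 tilt [ 0.002  0.001 -1.   ] -> shift [-0.0075 -0.0024  0.2667] turn -0.0025751198796251096
```

View pics/side8.png

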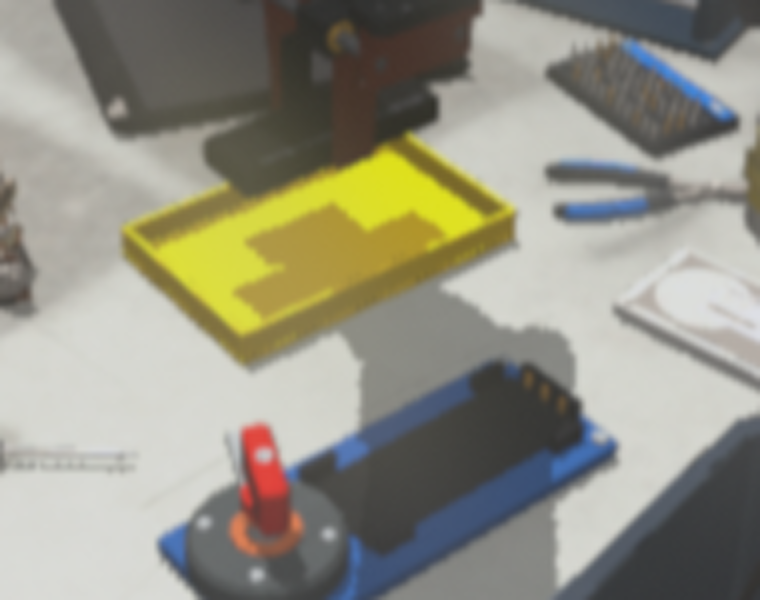

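View pics/top8.png

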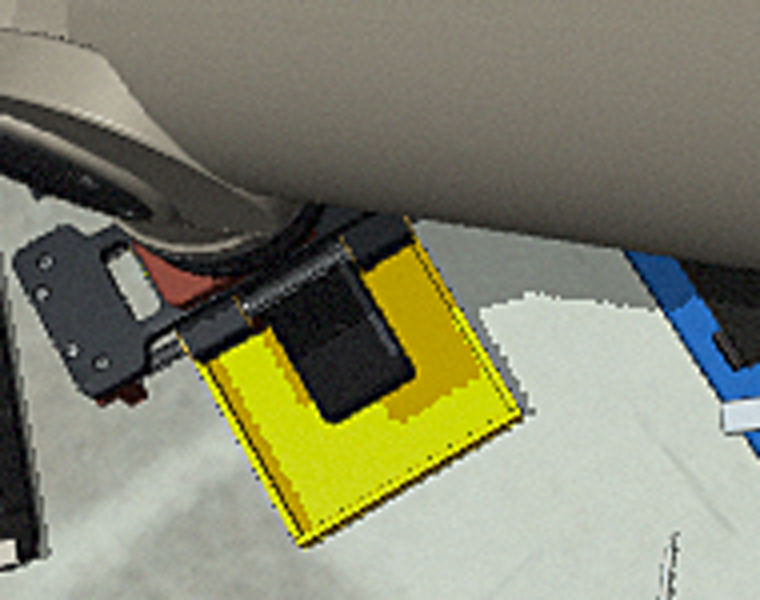

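Emit:
drive_tool(
  moves=[
    [0.3,[-0.007,-0.002,0.06],0],
    [0.3,[-0.007,-0.002,0.13],0],
    [0.3,[-0.007,-0.002,0.19],0],
    [0.3,[-0.007,-0.002,0.24],0],
    [0.3,[-0.007,-0.002,0.26],0],
    [0.3,[-0.007,-0.002,0.27],0],
    [0.3,[-0.007,-0.002,0.275],0],
    [0.3,[-0.007,-0.002,0.278],0],
  ],
)

```text
time: 39.55
eef_pos: [0.5346, 0.3747, 0.0216]
eef_rot: [-0.0, 0.81, -0.587, 0.0]
contact_force: [-0.3, -0.1, -1.9]
grip_width: 0.0449
```

```bash
python3 o.py
```

```text
t 39.55 yaw -1.2536 pos [0.5346 0.3747 0.0216] F [-0.28 -0.09 -1.9 ] M [-0.031 -0.043 -0.05 ] w 0.0449 tau7 0.003 v 0.009
```

Emit:
drive_tool(
  moves=[
    [0.3,[0,0,0.003],0],
    [0.3,[0,0,0.005],0],
    [0.3,[0,0,0.005],0],
  ],
)

```text
time: 39.92
eef_pos: [0.5345, 0.3747, 0.0205]
eef_rot: [-0.0, 0.81, -0.587, 0.0]
contact_force: [-1.6, -1.4, 4.3]
grip_width: 0.0452
```

```bash
python3 o.py
```

```text
t 39.92 yaw -1.2536 pos [0.5345 0.3747 0.0205] F [-1.56 -1.37  4.35] M [-0.267  0.386  0.003] w 0.0452 tau7 -0.011 v 0.002
```

Contact with the tray floor (4 N) at the expected height. Releasing gently, then rising.

Emit:
drive_tool(
  moves=[
    [0.6,[0,0,0],0],
    [0.68,[0,0,0],0],
    [0.68,[0,0,0],0],
    [0.68,[0,0,0],0],
    [0.68,[0,0,-0.05],0],
    [0.68,[0,0,-0.2],0],
    [0.68,[0,0,-0.4],0],
    [0.68,[0,0,-0.6],0],
  ],
)

```text
time: 40.92
eef_pos: [0.5342, 0.3746, 0.1723]
eef_rot: [-0.0, 0.81, -0.586, 0.0]
contact_force: [1.5, 0.5, -0.4]
grip_width: 0.0598
```

Emit:
drive_tool(
  moves=[
    [0.8,[0.2,0,-0.1],0],
    [0.8,[0.4,0,-0.1],0],
    [0.8,[0.6,0,-0.1],0],
    [0.8,[0.8,0,-0.1],0],
    [0.8,[0.9,0,-0.1],0],
    [0.8,[0.9,0,-0.1],0],
  ],
)

```text
time: 41.68
eef_pos: [0.6053, 0.1583, 0.1956]
eef_rot: [0.0, 0.809, -0.588, 0.001]
contact_force: [0.2, 0.6, 0.1]
grip_width: 0.07
```

```bash
python3 o.py; python3 - <<'E'
from h import *
for n in ('side','top'):
  p,d=env.snapshot(n); cv2.imwrite(f'pics/{n}9.png',p[:,:,::-1]); P=cloud(n,d); h=cv2.cvtColor(p,cv2.COLOR_RGB2HSV)
  q=P[...,:2]-[.5347,.3725]; a=.317; u=q@[np.cos(a),np.sin(a)]; v=q@[-np.sin(a),np.cos(a)]
  m=(h[...,2]<80)&(P[...,2]>.016)&(P[...,2]<.04)&(abs(u)<.095)&(abs(v)<.06)
  r=P[m]; A=np.c_[r[:,:2],np.ones(len(r))]; 
  print(n,m.sum(),rect(r),"z",np.percentile(r[:,2],[5,50,95]).round(4),"tray frame",np.mean(u[m]),np.mean(v[m]),"slope",np.linalg.lstsq(A,r[:,2],rcond=None)[0][:2])
E
```

```text
t 41.67 yaw -1.2578 pos [0.6053 0.1583 0.1956] F [0.22 0.62 0.07] M [ 0.005  0.013 -0.046] w 0.07 tau7 0.245 v 0.051
side 209 (array([567.6, 378. ]), array([39.4, 58. ]), 0.2389) z [0.0179 0.0229 0.0247] tray frame 0.035824526202224184 -0.008141899428244571 slope [-0.01981929  0.09963578]
top 1639 (array([534. , 373.7]), array([115.6, 187.4]), 0.3176) z [0.0189 0.0228 0.0256] tray frame 8.514503511711763e-05 0.0029547679195918884 slope [ 0.00465702 -0.01066138]
```

View pics/side9.png

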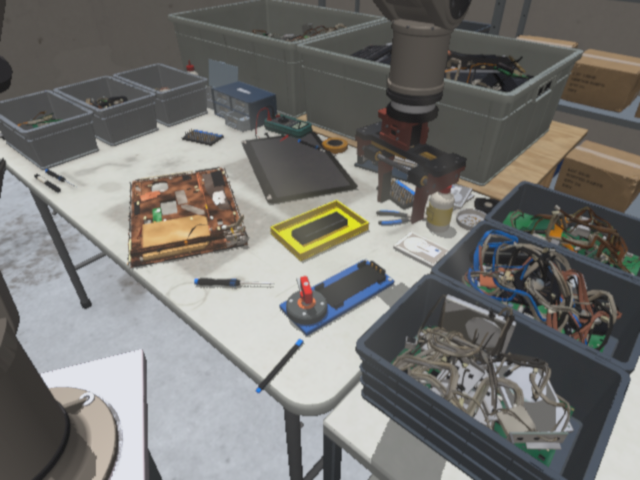

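View pics/top9.png

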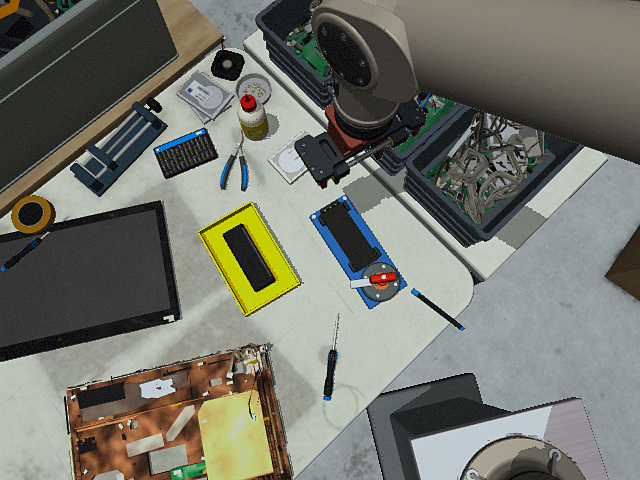

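Top view: the battery lies flat in the tray at (249,257), its top at 22.9 mm (expected 23). The tongue is open at (360,283), and the screwdriver (332,360) and drive (293,160) are where they started. One last check of the stem angle before handing in.

```bash
python3 - <<'E'
from h import *
p,d=env.snapshot("top"); h=cv2.cvtColor(p,cv2.COLOR_RGB2HSV); H,S,V=cv2.split(h)
m=(((H<6)|(H>174))&(S>160)&(V>100)); m[:260]=0;m[300:]=0;m[:,:340]=0;m[:,410:]=0
cs,_=cv2.findContours(m.astype(np.uint8),0,cv2.CHAIN_APPROX_NONE); c=max(cs,key=cv2.contourArea)
r=rect(ray("top",c[:,0,:],.075)); print(r,"stem",(r[2]-.336)%np.pi)
t=ray("top",[[351,283.7]],.041)[0]; print("tip", np.arctan2(t[1]-.1443,t[0]-.432)-.336)
E
```

```text
(array([432.8, 145.1]), array([14. , 44.6]), 1.4865) stem 1.1504999999999999
tip 1.1271588746386907
```

```bash
python3 -c "
from workcell import env
print(env.job_done())"; python3 o.py
```

```text
the job is handed in; nothing more can be done
None
the job is handed in; nothing more can be done
```

I rocked the clamp free and opened it, set the battery down flat in the yellow tray, and handed the job in at about 42 s. The hand-in gave no verdict.

- **Clamp:** I made two counter-clockwise and two clockwise presses in turn. The moment reading stayed at or below about 0.28 N m, against the 0.39 N m shear limit. After the last clockwise press the knob turned free, and I opened it counter-clockwise.
- **Clamp angle:** the knob bar measures 1.15 rad and the tongue tip 1.13 rad (0.95 needed). An earlier reading from the tongue's edge gave 1.09 rad.
- **Battery:** I lifted it straight up, carried it across and lowered it to light contact of about 4 N before opening the fingers. From the top camera its upper face is at 22.9 mm (23 mm expected), level within about 0.01 rad and 0 and 3 mm from the tray's centre.
- **Bystanders:** in the final pictures the screwdriver and disk drive are where they were at the start, judged by eye. The gripper is clear of everything.

**Checks that disagreed:**
- The opening read about 21 mm on the 14 mm knob. The pictures and the way the knob followed the turns showed the grip was sound.
- The side view gave a larger slope for the battery (about 0.1 rad). It rests on only 209 pixels, part of them probably tray wall, so I relied on the top view.

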